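# Rotate the filament spools: dryer to feed unit, feed unit to cradle, cradle to dryer

### The arm

A 6-joint arm with a two-finger parallel gripper is mounted at the origin on the work surface. World frame = base frame: x ahead of the robot, y to its left, z up, the work surface at z = 0. Lengths are in m, angles in degrees, forces in N, time in s.
With the tool pointing down it reaches from about 0.25 to 0.725 m from the base axis. Payload 9.7 kg.
Tool frame: the origin (TCP) lies midway between the tips of the shut fingers; the grasp point (between the pads) lies 19 mm behind it (grip_point_offset is the distance from the TCP to the grasp point, in m); y points along the fingers, z is the direction in which the jaws open and shut, and the axes are right-handed (so a half turn about y gives the same grasp; the last joint's range is limited). The gripper opens to 85 mm and grips with 20 to 120 N. Pads are 22 mm wide; open, the fingers measure 114 mm over their backs; the gripper's body (76 mm by 85 mm) begins 54 mm behind the grasp point. The pads swing forward as they close: fully open they stand 13 mm farther back than shut.
Start: joints at [69.614, 4.979, 10.078, 95.1, 0, 90], TCP at [0.192, 0.516, 0.194] pointing down, gripper open.
Joint ranges: [-179.16, 179.16], [-48.56, 103.87], [-65.8, 70.77], [-126.05, 130.52], [-82.76, 87.17], [-180, 180]. Speed limits (degrees/s): [127.2, 127.2, 147.25, 180, 180, 180].

### API

Orientations are given as [roll, pitch, yaw] about the fixed x, y, z axes, in that order (R = Rz(yaw) Ry(pitch) Rx(roll)).
In Python, from workcell import get_obs, camera, job_done, grip_point_offset gives the robot as it stands.
- The arm moves only by the tool move_arm, never from a script. Its argument "deltas" is a list that holds one entry, the list of rows, each a list of 4 numbers: the shift along the tool's x, y, z in m, then the turn about the tool's y in degrees. A call has 1 to 5 rows; each row is the pose to reach, as a shift and turn from the pose commanded when the call began, along the tool's axes at that moment; what a row does not reach only later rows make up. A row lasts 1/10 s, in which the tool goes at most 50 mm and 8.59 degrees, less where a joint would pass 70% of its speed; a pose out of reach is approached as far as the arm can. A call with a gripper value outside its range is refused whole. "claw" is the finger opening in m, from 0 to 0.0854, set as the call begins (left out, the last holds). The fingers move at their own pace and stop on an object; "newtons" is the grip in N (left out, the last holds). Time passes only in rows, so rows that repeat a pose let the fingers close. It gives the time, the measured TCP pose, the force and the opening at its end, in the units of the state.
- get_obs(): the state, without advancing time (a new reading comes with each control period).
- camera(name): name is "side" or "top"; returns a dict with "color" (400x640x3 uint8, blue, green, red), "range_z" (400x640 float32, m along the optical axis (not along the pixel's ray), 0 where there is no reading), "fx", "fy", "cx", "cy" (pixels), "T" (4x4, takes a point from camera to world coordinates). Camera axes: x right, y down, z forward; pixel columns grow to the right and rows downward; lengths in m; the calibration is good to about 2 mm. A picture is of the moment at which its call begins.
- job_done(): hands the job in, once; it reports no verdict.
The state is a dict: "time": time; "q": joint angles; "qd": joint speeds; "joint_efforts": joint torques, N m; "ee_pos": TCP position; "tcp_rot": TCP orientation; "wrist_force": force on the tool from outside, world axes, zero at the start; "torque": the same for the moment, N m; "opening": finger opening in m.
Only numpy, scipy, OpenCV 4.12 (cv2) and the standard library are available. Lean on these libraries where they do the work, as an engineer would, in place of code of your own. Each camera call takes 0.05 s, during which the arm holds its last target. There are 200 camera calls.

### The job

The wide cardboard spool in the filament dryer is dry and goes onto the printer's feed unit; the nearly empty spool that is on the feed unit now goes into the plywood cradle, and the narrow spool waiting in that cradle goes into the dryer. Each place holds one spool, so park one on the wire stand on the way; in the end every spool stands centred and square in the groove between the rollers of its new place, and the wire stand is empty. Set each spool down gently without dropping it, keep the spools up off the bench top, and leave the printed vase standing where it is.

Things in the scene. Friction and masses are not known exactly. Their poses are not given: they have to be found in the camera images.
- wide_spool: Full wide spool: solid cardboard flanges, wound almost to the rim. Starts in the dryer. Diameter 120 mm, 54 mm wide over its two rigid flat 4 mm flanges, 360 g; stands on edge, can be pinched from above across this width at the top. Origin: its centre. Axis y: the axle (level); x and z turn as it rolls.
- empty_spool: Nearly empty spool: black plastic flanges with windows, a little filament round the hub, so a deep gap shows from above. Starts on the feed unit. Diameter 120 mm, 44 mm wide over its two rigid flat 4 mm flanges, 140 g; stands on edge, can be pinched from above across this width at the top. Origin: its centre. Axis y: the axle (level); x and z turn as it rolls.
- narrow_spool: Narrow spool: solid grey plastic flanges, wound almost to the rim. Starts in the plywood cradle. Diameter 120 mm, 30 mm wide over its two rigid flat 4 mm flanges, 200 g; stands on edge, can be pinched from above across this width at the top. Origin: its centre. Axis y: the axle (level); x and z turn as it rolls.
- dryer: Filament dryer: open white tub 172 (x) by 112 (y) mm, rim 60 mm high, hood off, grey control panel at -x; black discs on the roller ends, 82 mm apart inside. Fixed. Origin: centre of its underside, on the bench; z up, y along its two rollers (bars at x = -30 and +30 mm). A spool stands in the groove between them, axle along y, its centre then 103 mm above the origin.
- feeder: Printer's feed unit: grey base, two rubber rollers between side plates 48 mm high, 92 mm apart inside; drive box and round motor at +x (x 78 to 122, 80 mm high). Fixed. Origin: centre of its underside, on the bench; z up, y along its two rollers (bars at x = -30 and +30 mm). A spool stands in the groove between them, axle along y, its centre then 97 mm above the origin.
- cradle: Plywood cradle 124 (x) by 104 (y) mm, two wooden dowels between notched side plates 88 mm apart inside, at most 50 mm high. Fixed. Origin: centre of its underside, on the bench; z up, y along its two dowels (bars at x = -30 and +30 mm). A spool stands in the groove between them, axle along y, its centre then 91 mm above the origin.
- wire_stand: Parking stand of bent steel wire, 120 (x) by 102 (y) mm, empty at the start; rail ends turn up 15 mm, 82 mm apart inside. Fixed. Origin: centre of its underside, on the bench; z up, y along its two wire rails (bars at x = -32 and +32 mm). A spool stands in the groove between them, axle along y, its centre then 92 mm above the origin.
- vase: White printed vase, 54 mm across, 72 mm high, loose, standing about 118 mm from the plywood cradle's centre towards the cradle's +x. Origin: centre of its underside. Leave it standing where it is.
Mind the look-alikes: they are no part of the job. What is shaped like the narrow_spool but yellow is not meant.

How it is judged:
By the outcome, as a careful person would: the job done as asked, in the order asked, and still so for the second after the job is handed in, with the robot touching nothing.
It also fails if it takes over 118 s, if anything falls off the work surface, if the arm or the gripper's body presses on something with over 40 N, if the wrist force passes 120 N, or if a joint passes its speed limit or range.

## Working session

There is one attempt and no reset: what is moved stays moved. The work goes in short steps, Python scripts to look and compute and a tool call to move; the robot and the scene stay as the last step left them, time stands still between calls to the robot, and variables do not carry over. Pictures are saved under pics/ and viewed, about 12 in all and at most 16, crops included, and the job is handed in when it is done.

Besides the shell and the picture viewer there is one more tool, called after "Call:" in YAML: its name, and indented under it one key for each argument. move_arm: Moves the arm, as the interface text tells. Its arguments: {"type":"object","properties":{"deltas":{"type":"array"},"claw":{"type":"number"},"newtons":{"type":"number"}},"required":["deltas"]}

```bash
mkdir -p pics; ls; python3 - <<'E'
from workcell import *
import cv2,numpy as np
print(get_obs(), grip_point_offset)
for n in ["top","side"]:
    c=camera(n); cv2.imwrite(f"pics/{n}0.png",c["color"]); np.savez(f"{n}0.npz",**c)
    print(n,c["fx"],c["fy"],c["cx"],c["cy"]); print(np.round(c["T"],4))
E
```

```text
pics
{'time': 0.0, 'q': array([ 6.96134291e+01,  5.00902153e+00,  1.00357796e+01,  9.50998424e+01,
       -5.07204522e-04,  9.00000657e+01]), 'qd': array([-0.01951555, -0.02442992,  0.03004379, -0.03557423, -0.09280704,
       -0.05620603]), 'joint_efforts': array([ 1.57101225e-03, -5.20383596e+01,  4.64810264e+01,  1.60456676e-02,
        4.47708396e-05, -6.92441517e-07]), 'ee_pos': array([0.19150137, 0.51529312, 0.19381492]), 'tcp_rot': array([-9.00730843e+01, -5.07287910e-04, -2.03866359e+01]), 'wrist_force': array([-0.01391065, -0.75686915, -0.0629511 ]), 'torque': array([0.01868096, 0.04176961, 0.04660149]), 'opening': 0.08532942579909833} 0.0187
top 490.65612872290944 490.65612872290944 323.13581877333644 206.5269638288891
[[-1.6200e-02 -9.8100e-01  1.9320e-01  3.1260e-01]
 [-9.9990e-01  1.6500e-02 -1.0000e-04 -8.7000e-03]
 [-3.1000e-03 -1.9320e-01 -9.8120e-01  1.4062e+00]
 [ 0.0000e+00  0.0000e+00  0.0000e+00  1.0000e+00]]
side 417.0818527544019 417.0818527544019 322.9380700186945 199.36319748441517
[[ 0.7953 -0.4278  0.4296  0.1042]
 [-0.606  -0.5386  0.5854 -0.6468]
 [-0.0191 -0.7258 -0.6876  0.8585]
 [ 0.      0.      0.      1.    ]]
```

View pics/top0.png

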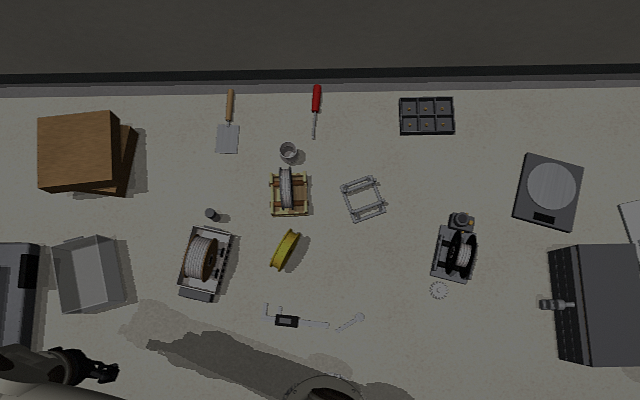

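View pics/side0.png

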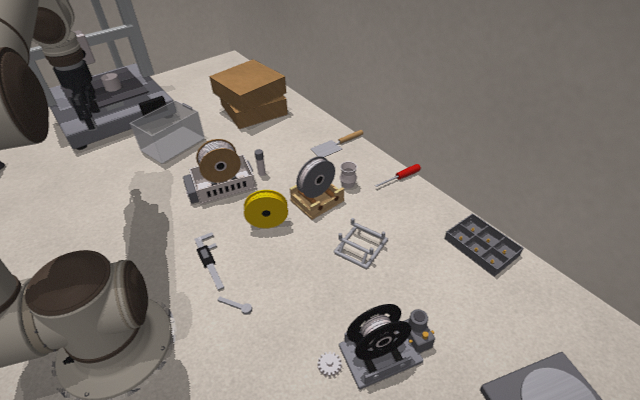

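Top view: wide spool in the dryer (205,262), yellow look-alike on the bench (285,250), narrow grey spool in the cradle (288,190), wire stand (363,199), black empty spool on the feeder (457,255), vase (289,153). An enlarged crop will confirm these.

```bash
cat > h.py <<'E'
import numpy as np, cv2
from workcell import *
def load(n): return dict(np.load(n+".npz"))
def cloud(c):
    z=c["range_z"].astype(float); v,u=np.mgrid[:400,:640]
    P=np.stack([(u-c["cx"])/c["fx"]*z,(v-c["cy"])/c["fy"]*z,z],-1)
    P=P@c["T"][:3,:3].T+c["T"][:3,3]; P[z==0]=np.nan
    return P
def ray(c,u,v,h):
    d=c["T"][:3,:3]@np.array([(u-c["cx"])/c["fx"],(v-c["cy"])/c["fy"],1]); o=c["T"][:3,3]
    return o+d*(h-o[2])/d[2]
E
python3 - <<'E'
from h import *
t=load("top0");s=load("side0")
cv2.imwrite("pics/topc.png",cv2.resize(t["color"][130:310,160:490],None,fx=2.4,fy=2.4,interpolation=cv2.INTER_CUBIC))
cv2.imwrite("pics/sidec.png",cv2.resize(s["color"][130:395,175:445],None,fx=2.2,fy=2.2,interpolation=cv2.INTER_CUBIC))
P=cloud(t)
np.set_printoptions(precision=3,suppress=True)
b=P[300:310,350:420].reshape(-1,3); print("bench",np.nanmean(b,0),np.nanstd(b,0))
for k,(u,v) in dict(wide=(203,262),yel=(285,250),nar=(287,188),emp=(460,255),vase=(289,153),stand=(363,199)).items():
    Q=P[v-28:v+28,u-28:u+28].reshape(-1,3); print(k,np.nanmax(Q[:,2]),np.nanmedian(Q,0), ray(t,u,v,.1))
S=cloud(s)
for k,(u,v) in dict(wide=(218,160),nar=(316,175),emp=(378,330)).items():
    Q=S[v-28:v+28,u-28:u+28].reshape(-1,3); print(k,np.nanpercentile(Q[:,2],99),np.nanmedian(Q,0))
E
```

```text
bench [ 0.306 -0.177 -0.002] [0.008 0.057 0.003]
wide 0.16364006242438522 [0.427 0.311 0.047] [0.425 0.313 0.1  ]
yel 0.12102096696218445 [ 0.462  0.1   -0.001] [0.453 0.095 0.1  ]
nar 0.152333983753274 [0.639 0.091 0.006] [0.623 0.089 0.1  ]
emp 0.16241194603007458 [ 0.437 -0.374  0.015] [ 0.432 -0.371  0.1  ]
vase 0.1507333336834309 [ 0.753  0.089 -0.001] [0.723 0.083 0.1  ]
stand 0.058601153661531624 [ 0.612 -0.124 -0.001] [ 0.589 -0.118  0.1  ]
wide 0.1601588019459729 [0.443 0.326 0.057]
nar 0.14739887928525133 [0.649 0.102 0.03 ]
emp 0.15665338407497245 [ 0.438 -0.368  0.1  ]
```

View pics/topc.png

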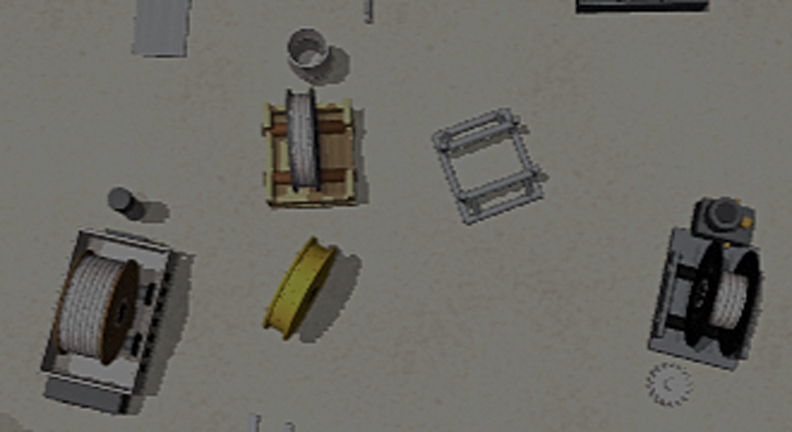

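View pics/sidec.png

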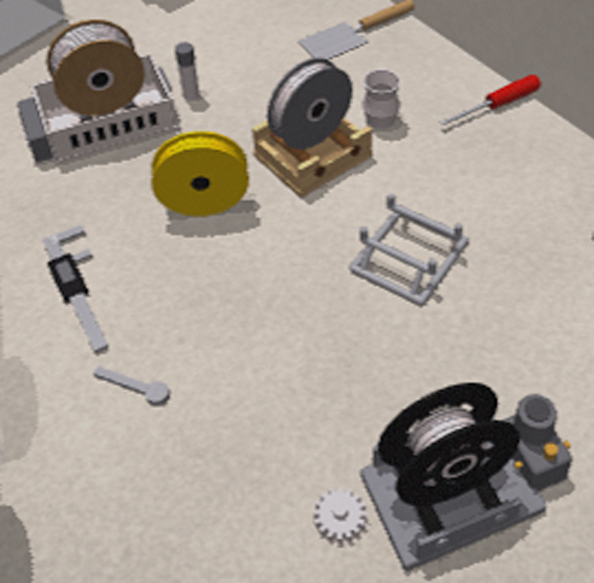

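Identification: grey narrow spool at top(288,190), in the cradle, is meant. The yellow one at (285,250) stands on the bench and is not. Now to fit the outlines.

```bash
cat > fit.py <<'E'
from h import *
np.set_printoptions(precision=4,suppress=True)
def pts(cl,ctr,r,lo,hi):
    Q=cl.reshape(-1,3); m=(np.hypot(Q[:,0]-ctr[0],Q[:,1]-ctr[1])<r)&(Q[:,2]>lo)&(Q[:,2]<hi); return Q[m]
def rect(Q):
    # drop sparse outliers, then min-area rectangle in xy (mm)
    g=np.round(Q[:,:2]*1000).astype(np.float32)
    k=np.array([ (np.abs(g-p).max(1)<6).sum() for p in g]); g=g[k>=3]
    (c,wh,a)=cv2.minAreaRect(g); return np.array(c),np.array(wh),a,len(g)
E
python3 - <<'E'
from fit import *
C={n:cloud(load(n+"0")) for n in ("top","side")}
R=dict(dryer=((.42,.31),.115,.02,.066),cradle=((.62,.09),.088,.015,.055),stand=((.60,-.12),.085,.012,.07),feeder=((.44,-.37),.13,.008,.06),
 wide=((.42,.31),.085,.085,.2),narrow=((.62,.09),.085,.075,.2),empty=((.43,-.375),.085,.085,.2),vase=((.74,.085),.05,.02,.1))
for k,(c,r,lo,hi) in R.items():
    for n in C:
        print(k,n,*rect(pts(C[n],c,r,lo,hi)))
    print(k,"both",*rect(np.vstack([pts(C[n],c,r,lo,hi) for n in C])))
# bench level and spool tops near ridge
for n in C:
    print(n,"bench",[np.nanmedian(pts(C[n],c,.05,-.02,.02)[:,2]) for c in ((.45,-.05),(.5,.2),(.55,-.25))])
    for k in ("wide","narrow","empty","stand"):
        c,r,lo,hi=R[k]; print(n,k,"z99",np.percentile(pts(C[n],c,r,lo,hi)[:,2],[95,98,99.5]))
E
```

```text
dryer top [427.4089 325.9319] [115.5282 205.8013] 76.2509536743164 1088
dryer side [423.4496 325.9882] [121.6471 205.2621] 76.60750579833984 1270
dryer both [425.455  325.5107] [121.6471 209.385 ] 76.60750579833984 2363
cradle top [624.0754  90.3129] [123.3405 111.1064] 1.9749339818954468 680
cradle side [621.9485  89.7485] [123.3584 107.9827] 1.6846843957901 778
cradle both [622.8929  90.2957] [125.3524 111.3076] 1.7714698314666748 1464
stand top [ 611.6403 -123.4009] [110.7146 100.1906] 19.29004669189453 314
stand side [ 598.637  -126.0162] [ 93.4368 102.1806] 19.832130432128906 402
stand both [ 609.1185 -122.5556] [115.5045 102.782 ] 19.832128524780273 719
feeder top [ 434.5576 -373.4963] [107.2095 244.9748] 75.20323944091797 1507
feeder side [ 434.3814 -379.9401] [103.7739 254.778 ] 67.9637680053711 3038
feeder both [ 438.6959 -374.7676] [107.7031 256.8453] 75.0271224975586 4551
wide top [437.2647 319.0588] [ 56.9959 117.8723] 75.96376037597656 1161
wide side [433.3222 319.9862] [ 60.7838 119.0508] 74.9084243774414 1194
wide both [435.2232 319.4735] [ 60.7838 122.9887] 74.9084243
[... 506 characters left out ...]
59.036251068115234 241
vase side [740.1724  91.431 ] [52.9165 52.3913] 23.198589324951172 349
vase both [741.3918  88.8514] [54.0873 54.4161] 80.53767395019531 590
top bench [np.float64(-0.002193986768049383), np.float64(-0.002545636888991454), np.float64(-0.001529330349829161)]
top wide z99 [0.1582 0.1599 0.162 ]
top narrow z99 [0.1473 0.1487 0.1513]
top empty z99 [0.1542 0.156  0.1597]
top stand z99 [0.0518 0.054  0.0562]
side bench [np.float64(-0.00017159564336649558), np.float64(0.00029833381687355276), np.float64(-0.0002156668264481354)]
side wide z99 [0.1583 0.1605 0.1623]
side narrow z99 [0.1463 0.1489 0.1511]
side empty z99 [0.1541 0.1564 0.1576]
side stand z99 [0.053  0.0541 0.0549]
```

```bash
cat >> fit.py <<'E'
def toloc(Q,c,yaw):
    a=np.radians(yaw); d=Q[:,:2]-np.array(c); return np.stack([d@[np.cos(a),np.sin(a)],d@[-np.sin(a),np.cos(a)]],1)*1000
def edges(Q,c,yaw,xr,ax=1):
    """outer edges along local axis ax, by slices along the other; returns per edge offset (mm at 0) and slope (deg)"""
    L=toloc(Q,c,yaw); s,w=L[:,1-ax],L[:,ax]; out=[]
    for sg in (-1,1):
        S=[];W=[]
        for x in np.arange(xr[0],xr[1],6):
            m=(s>=x)&(s<x+6)
            if m.sum()>4: S.append(x+3); W.append(sg*np.sort(sg*w[m])[-2])
        S=np.array(S);W=np.array(W); 
        if len(S)<4: out+=[np.nan,np.nan]; continue
        for _ in range(3):
            p=np.polyfit(S,W,1); r=np.abs(W-np.polyval(p,S)); k=r<max(3,2*np.median(r)); S,W=S[k],W[k]
        out+=[p[1],np.degrees(np.arctan(p[0]))]
    return np.array(out)
E
python3 - <<'E'
from fit import *
C={n:cloud(load(n+"0")) for n in ("top","side")}
R=dict(dryer=((.435,.3195),-14,.12,.045,.066,80),feeder=((.4342,-.3716),-15.5,.1,.006,.053,55),feedplate=((.4342,-.3716),-15.5,.1,.03,.053,55),cradle=((.6225,.0903),1.7,.09,.02,.055,55),stand=((.609,-.1226),19.8,.085,.012,.07,55),
 wide=((.435,.3195),-14,.085,.1,.2,45),empty=((.4342,-.3716),-15.5,.085,.1,.2,45),narrow=((.6225,.0903),1.7,.085,.1,.2,45))
for k,(c,y,r,lo,hi,h) in R.items():
    for n in C:
        Q=pts(C[n],c,r,lo,hi)
        print(k,n,"y-:%.1f (%.1f)  y+:%.1f (%.1f)"%tuple(edges(Q,c,y,(-h,h))), " x-:%.1f (%.1f)  x+:%.1f (%.1f)"%tuple(edges(Q,c,y,(-50,50),0)))
E
```

```text
dryer top y-:-50.8 (0.2)  y+:58.5 (-0.1)  x-:-104.0 (-1.4)  x+:89.6 (1.0)
dryer side y-:-51.3 (0.4)  y+:-24.5 (-4.3)  x-:-107.6 (0.4)  x+:83.2 (-0.1)
feeder top y-:-50.8 (3.0)  y+:50.3 (0.0)  x-:-81.3 (-28.3)  x+:87.9 (-1.3)
feeder side y-:-53.7 (0.3)  y+:9.3 (-34.8)  x-:-83.1 (-25.7)  x+:52.8 (-55.1)
feedplate top y-:-52.4 (-0.4)  y+:50.1 (0.2)  x-:5.3 (-33.3)  x+:84.9 (-30.6)
feedplate side y-:-53.5 (0.2)  y+:-15.4 (-27.2)  x-:-41.6 (-7.5)  x+:88.8 (7.8)
cradle top y-:-51.2 (0.4)  y+:50.0 (0.7)  x-:-56.2 (-0.4)  x+:26.6 (-14.8)
cradle side y-:-51.4 (0.0)  y+:3.3 (-28.0)  x-:-59.9 (-0.2)  x+:10.2 (-51.3)
stand top y-:-42.8 (-1.9)  y+:38.7 (-0.2)  x-:-34.5 (1.4)  x+:36.7 (-3.2)
stand side y-:-44.5 (-9.6)  y+:46.4 (8.0)  x-:-37.8 (0.3)  x+:31.4 (0.2)
wide top y-:-27.3 (-0.1)  y+:26.1 (-0.5)  x-:-51.6 (4.1)  x+:54.9 (6.5)
wide side y-:-28.5 (0.3)  y+:25.7 (0.6)  x-:-51.9 (-13.3)  x+:47.2 (-15.5)
empty top y-:-20.9 (-0.8)  y+:22.3 (-0.9)  x-:-38.5 (5.0)  x+:34.6 (-28.9)
empty side y-:-21.9 (-0.6)  y+:22.3 (-1.2)  x-:-43.9 (0.9)  x+:36.0 (-27.4)
narrow top y-:-13.5 (1.5)  y+:14.8 (1.4)  x-:-48.8 (0.4)  x+:50.9 (-7.6)
narrow side y-:-13.1 (1.9)  y+:16.4 (0.6)  x-:-51.8 (-0.9)  x+:32.6 (41.3)
```

Places measured in both views, with widths and heights agreeing with the text:

| Place or spool | x | y | yaw |
|---|---|---|---|
| dryer | .436 | .323 | −13.8° |
| feeder | .434 | −.373 | −15.4° |
| cradle | .623 | .090 | 2.0° |
| stand | .608 | −.123 | 19.8° |
| empty_spool | .4346 | −.3711 | −16.4° |

First I'll park the empty spool, so I go to the feeder.

Call:
move_arm:
  deltas:
    - [[0.015, -0.002, -0.02, 0], [0.044, -0.004, -0.061, 0], [0.073, -0.006, -0.101, 0], [0.102, -0.006, -0.142, 0], [0.131, -0.006, -0.182, 0]]
  claw: 0.085
  newtons: 40

```text
time: 0.6
ee_pos: [0.2509, 0.2975, 0.2001]
tcp_rot: [-90.0, -0.0, -20.3]
wrist_force: [0.7, 0.2, 0.9]
opening: 0.0847
```

Call:
move_arm:
  deltas:
    - [[0.029, 0, -0.041, 0], [0.058, 0, -0.081, 0], [0.088, 0, -0.122, 0], [0.117, 0, -0.162, 0], [0.146, 0, -0.203, 0]]

```text
time: 1.1
ee_pos: [0.3169, 0.0567, 0.2005]
tcp_rot: [-90.0, -0.0, -20.4]
wrist_force: [1.9, 1.8, -0.7]
opening: 0.0845
```

Call:
move_arm:
  deltas:
    - [[0.029, 0, -0.041, 0], [0.058, 0, -0.081, 0], [0.088, 0, -0.122, 0], [0.117, 0, -0.162, 0], [0.146, 0, -0.203, -4.0]]

```text
time: 1.6
ee_pos: [0.3829, -0.1845, 0.2004]
tcp_rot: [-90.0, -0.0, -16.4]
wrist_force: [1.9, 1.5, -0.5]
opening: 0.085
```

```bash
cat > go.py <<'E'
import sys
from h import *
# usage: go.py X Y Z yaw -> tool deltas from the measured pose
o=get_obs(); X,Y,Z,w=map(float,sys.argv[1:5]); p=o["ee_pos"]; yaw=o["tcp_rot"][2]; a=np.radians(yaw); d=np.array([X,Y,Z])-p
print("t%.2f pos"%o["time"],np.round(p,4),"rot",np.round(o["tcp_rot"],2),"F",np.round(o["wrist_force"],1),"open %.4f"%o["opening"])
v=np.array([np.cos(a)*d[0]+np.sin(a)*d[1],-d[2],-np.sin(a)*d[0]+np.cos(a)*d[1]])
print("delta",np.round(v,4),"len %.3f"%np.linalg.norm(v),"turn %.2f"%(yaw-w))
E
python3 go.py .4346 -.3711 .19 -16.4
```

```text
t1.60 pos [ 0.3829 -0.1845  0.2004] rot [-8.999e+01 -2.000e-02 -1.640e+01] F [ 1.9  1.5 -0.5] open 0.0850
delta [ 0.1023  0.0104 -0.1644] len 0.194 turn -0.00
```

Call:
move_arm:
  deltas:
    - [[0.03, 0.003, -0.048, 0], [0.056, 0.006, -0.09, 0], [0.079, 0.008, -0.127, 0], [0.095, 0.009, -0.153, 0], [0.1023, 0.0104, -0.1644, 0]]

```text
time: 2.1
ee_pos: [0.4347, -0.3711, 0.1885]
tcp_rot: [-90.0, 0.1, -16.5]
wrist_force: [-0.1, 1.0, -0.6]
opening: 0.0851
```

```bash
python3 go.py .4346 -.3711 .115 -16.4; python3 - <<'E'
from h import *
for n in ("top","side"):
    c=camera(n); np.savez(n+"1.npz",**c); cv2.imwrite(f"pics/{n}1.png",c["color"])
t=cv2.resize(load("top1")["color"][190:310,380:530],None,fx=2.6,fy=2.6,interpolation=cv2.INTER_CUBIC)
s=cv2.resize(load("side1")["color"][230:400,290:480],None,fx=2.0,fy=2.0,interpolation=cv2.INTER_CUBIC)
m=np.zeros((max(t.shape[0],s.shape[0]),t.shape[1]+s.shape[1],3),np.uint8); m[:t.shape[0],:t.shape[1]]=t; m[:s.shape[0],t.shape[1]:]=s
cv2.imwrite("pics/m1.png",m)
E
```

```text
t2.10 pos [ 0.4347 -0.3711  0.1885] rot [-89.96   0.11 -16.51] F [-0.1  1.  -0.6] open 0.0851
delta [-0.0001  0.0735 -0.0001] len 0.073 turn -0.11
```

View pics/m1.png

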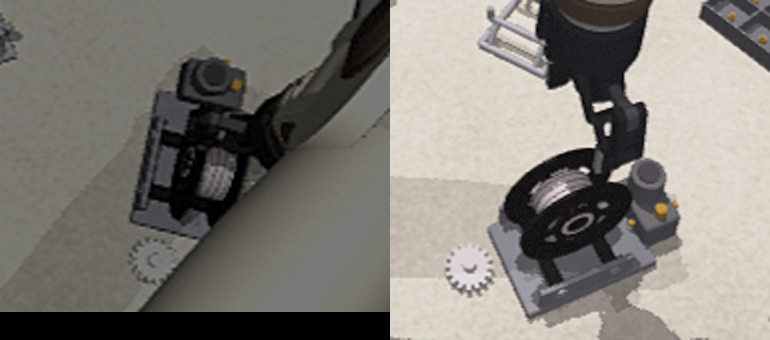

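```bash
python3 - <<'E'
from fit import *
for n in ("top","side"):
    c=load(n+"1")
    for nm,p in (("tcp",(.4347,-.3711,.19)),("spooltop",(.4346,-.3711,.157)),("fing+",(.4346+.0114,-.3711+.041,.2)),("fing-",(.4346-.0114,-.3711-.041,.2))):
        q=np.linalg.inv(c["T"])@np.array([*p,1]); u,v=c["fx"]*q[0]/q[2]+c["cx"],c["fy"]*q[1]/q[2]+c["cy"]
        k=(((u-380)*2.6),(v-190)*2.6) if n=="top" else (390+(u-290)*2,(v-230)*2)
        print(n,nm,np.round([u,v]),"mosaic",np.round(k))
    P=cloud(c); Q=pts(P,(.4346,-.3711),.08,.176,.23); print(n,rect(Q), np.median(Q,0))
    L=toloc(Q,(.4346,-.3711),-16.4); 
    for lo,hi in((.176,.195),(.195,.215),(.215,.24)):
        m=(Q[:,2]>lo)&(Q[:,2]<hi); print(lo,m.sum(),np.percentile(L[m],[2,50,98],axis=0) if m.sum()>3 else "")
E
```

```text
top tcp [470. 251.] mosaic [234. 157.]
top spooltop [466. 252.] mosaic [224. 161.]
top fing+ [454. 246.] mosaic [193. 145.]
top fing- [488. 255.] mosaic [281. 168.]
top (array([0., 0.]), array([0., 0.]), 0.0, 0) [nan nan nan]
0.176 0 
0.195 0 
0.215 0 
side tcp [382. 306.] mosaic [574. 152.]
side spooltop [381. 316.] mosaic [572. 172.]
side fing+ [372. 285.] mosaic [554. 110.]
side fing- [394. 323.] mosaic [598. 185.]
side (array([0., 0.]), array([0., 0.]), 0.0, 0) [nan nan nan]
0.176 0 
0.195 0 
0.215 0
  return _methods._mean(a, axis=axis, dtype=dtype,
  ret = um.true_divide(
```

```bash
python3 - <<'E'
from fit import *
o=get_obs(); print(o["time"],o["ee_pos"],o["tcp_rot"],o["q"])
c=load("side1"); print(np.abs(c["T"]-load("side0")["T"]).max())
P=cloud(c)
for k in [(590,80),(600,100),(600,150),(605,165),(625,120),(625,150),(635,160),(640,110),(600,40),(620,70)]:
    u,v=290+(k[0]-390)//2,230+k[1]//2; print(k,(u,v),P[v,u],c["range_z"][v,u])
c=load("top1");P=cloud(c)
for k in [(205,130),(195,118),(230,120),(245,145),(270,140),(262,150)]:
    u,v=int(380+k[0]/2.6),int(190+k[1]/2.6); print(k,(u,v),P[v,u])
E
```

```text
2.2 [ 0.4346 -0.3696  0.1887] [-89.9491   0.1165 -16.4682] [-40.3752   7.862   12.5833  94.8484  -0.0007 -23.9069]
0.0
(590, 80) (390, 270) [ 0.4173 -0.3907  0.3332] 0.64556456
(600, 100) (395, 280) [ 0.4137 -0.4061  0.3273] 0.639032
(600, 150) (395, 305) [ 0.4064 -0.4199  0.282 ] 0.65894234
(605, 165) (397, 312) [ 0.4113 -0.4226  0.2602] 0.67444336
(625, 120) (407, 290) [ 0.4078 -0.4353  0.3396] 0.61099184
(625, 150) (407, 305) [ 0.414  -0.4365  0.2954] 0.64329386
(635, 160) (412, 310) [ 0.5763 -0.3426 -0.0007] 0.9716123
(640, 110) (415, 285) [ 0.4225 -0.437   0.3412] 0.6152048
(600, 40) (395, 250) [ 0.4097 -0.4004  0.3963] 0.5931922
(620, 70) (405, 265) [ 0.4277 -0.409   0.3562] 0.62350297
(205, 130) (458, 240) [ 0.4437 -0.3032  0.3355]
(195, 118) (455, 235) [ 0.4604 -0.3087  0.2935]
(230, 120) (468, 236) [ 0.452  -0.3255  0.3364]
(245, 145) (474, 245) [ 0.4336 -0.3416  0.3219]
(270, 140) (483, 243) [ 0.4289 -0.337   0.3984]
(262, 150) (480, 247) [ 0.4229 -0.3366  0.3782]
```

```bash
python3 - <<'E'
from fit import *
for n in ("top","side"):
    P=cloud(load(n+"1"))
    for a in np.arange(.12,.36,.02):
        Q=pts(P,(.4346,-.3711),.11,a,a+.02); 
        if len(Q)>0:
            L=toloc(Q,(.4346,-.3711),-16.4); print(n,"%.2f"%a,len(Q),"x",np.round(np.percentile(L[:,0],[0,50,100])),"y",np.round(np.percentile(L[:,1],[0,50,100])))
c=load("side1"); im=c["color"][210:350,330:450]; cv2.imwrite("pics/s2.png",cv2.resize(np.clip(im.astype(float)*2.2,0,255).astype(np.uint8),None,fx=4.2,fy=4.2,interpolation=cv2.INTER_CUBIC))
E
```

```text
top 0.12 226 x [-53.  -6.  27.] y [-21.  -3.  22.]
top 0.14 102 x [-41. -13.  11.] y [-23. -18.  22.]
top 0.24 10 x [-10.  -8.  -5.] y [42. 47. 54.]
top 0.26 7 x [-12. -10.  -6.] y [43. 48. 53.]
top 0.28 69 x [-15.  -7.  17.] y [26. 60. 73.]
top 0.30 94 x [-16.  -7.  18.] y [21. 38. 72.]
top 0.32 133 x [-18.  -2.  14.] y [18. 52. 69.]
top 0.34 75 x [-32.  -1.  14.] y [14. 53. 65.]
side 0.12 665 x [-58.  -8.  53.] y [-24.   4.  23.]
side 0.14 410 x [-44.  -4.  39.] y [-23. -18.  24.]
side 0.22 8 x [-9. -4.  6.] y [-50.  42.  42.]
side 0.24 130 x [-13.  -7.  10.] y [-58.  41.  48.]
side 0.26 99 x [-13.  -8.   5.] y [-58.  41.  60.]
side 0.28 244 x [-18. -11.  12.] y [-76. -56.  72.]
side 0.30 337 x [-20. -12.  16.] y [-75. -41.  70.]
side 0.32 431 x [-21. -11.  11.] y [-72. -43.  68.]
side 0.34 298 x [-38.  -5.  24.] y [-70. -38.  66.]
```

View pics/s2.png

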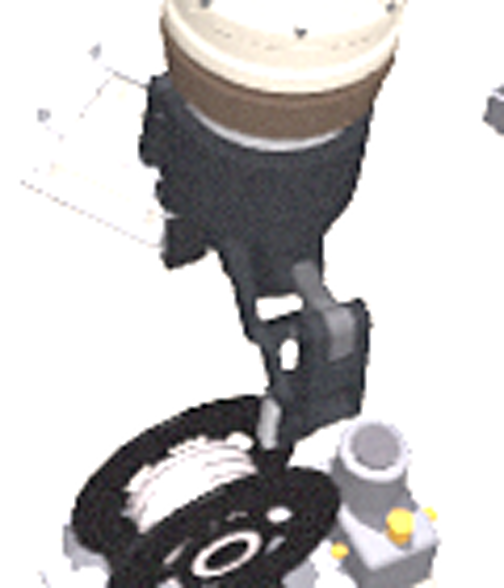

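```bash
python3 - <<'E'
from fit import *
for n in ("top","side"):
    P=cloud(load(n+"0"))
    for a in np.arange(.16,.36,.02):
        Q=pts(P,(.1915,.5153),.09,a,a+.02); 
        if len(Q)>0:
            L=toloc(Q,(.1915,.5153),-20.4); print(n,"%.2f"%a,len(Q),"x",np.round(np.percentile(L[:,0],[0,50,100])),"y",np.round(np.percentile(L[:,1],[0,50,100])))
c=load("side1");P=cloud(c)
for v in range(300,328,3): print(v,[ (u,round(float(P[v,u,2]),3), int(c["color"][v,u].mean())) for u in (392,394,396,398,400,404)])
E
```

```text
top 0.24 22 x [ 6. 11. 13.] y [-59. -51.  45.]
top 0.26 11 x [ 8. 11. 13.] y [-56. -51. -45.]
top 0.28 89 x [-11.  11.  18.] y [-76. -68.  71.]
top 0.30 158 x [-15.  12.  21.] y [-76. -41.  71.]
top 0.32 154 x [-11.  11.  22.] y [-73. -48.  69.]
top 0.34 175 x [-13.   3.  37.] y [-71. -54.  63.]
side 0.24 93 x [-13.  -1.  10.] y [-60.  38.  52.]
side 0.26 113 x [-13.   2.  10.] y [-62. -51.  50.]
side 0.28 103 x [-13.   4.  11.] y [-80. -52.  71.]
side 0.30 164 x [-14.   8.  16.] y [-79. -44.  73.]
side 0.32 216 x [-22.   8.  18.] y [-77. -38.  70.]
side 0.34 162 x [-25.   2.  33.] y [-73. -39.   4.]
300 [(392, -0.001, 178), (394, 0.289, 21), (396, 0.294, 35), (398, 0.29, 32), (400, 0.311, 26), (404, 0.319, 32)]
303 [(392, 0.271, 161), (394, 0.285, 39), (396, 0.286, 36), (398, 0.287, 38), (400, 0.303, 28), (404, 0.311, 32)]
306 [(392, 0.266, 50), (394, 0.27, 88), (396, 0.281, 40), (398, 0.279, 26), (400, 0.298, 29), (404, 0.304, 35)]
309 [(392, 0.258, 66), (394, 0.261, 91), (396, 0.265, 54), (398, 0.272, 28), (400, 0.291, 34), (404, 0.297, 32)]
312 [(392, 0.252, 76), (394, 0.252, 94), (396, 0.257, 33), (398, 0.263, 30), (400, 0.283, 27), (404, 0.29, 27)]
315 [(392, 0.243, 71), (394, 0.242, 96), (396, 0.249, 34), (398, 0.25, 25), (400, 0.247, 65), (404, -0.0, 214)]
318 [(392, 0.095, 19), (394, 0.094, 24), (396, 0.09, 19), (398, 0.088, 15), (400, 0.001, 174), (404, 0.001, 214)]
321 [(392, 0.082, 19), (394, 0.08, 21), (396, 0.151, 19), (398, 0.15, 42), (400, 0.146, 13), (404, 0.044, 72)]
324 [(392, 0.155, 20), (394, 0.151, 16), (396, 0.148, 23), (398, 0.145, 22), (400, 0.142, 23), (404, 0.134, 20)]
327 [(392, 0.143, 20), (394, 0.139, 19), (396, 0.136, 19), (398, 0.134, 18), (400, 0.133, 21), (404, 0.127, 15)]
```

The camera shows the open fingertips near z=.238, about 50 mm above the reported TCP, where the text implies about 13 mm. I'll go down to the nominal height and re-measure before trusting either figure.

Call:
move_arm:
  deltas:
    - [[0, 0.02, 0, 0], [0, 0.045, 0, 0], [0, 0.062, 0, 0], [0, 0.0715, 0.0, 0], [0, 0.0735, 0, 0]]

```text
time: 2.7
ee_pos: [0.4345, -0.3674, 0.1161]
tcp_rot: [-90.0, 0.1, -16.3]
wrist_force: [-0.0, -0.1, 0.3]
opening: 0.085
```

```bash
python3 go.py .4346 -.3711 .115 -16.4; cat > fing.py <<'E'
import sys
from fit import *
o=get_obs(); p=o["ee_pos"]; yaw=o["tcp_rot"][2]
tag=sys.argv[1]
for n in ("top","side"):
    c=camera(n); np.savez(n+tag+".npz",**c); P=cloud(c)
    for a in np.arange(p[2],p[2]+.12,.01):
        Q=pts(P,p,.1,a,a+.01); L=toloc(Q,p[:2],yaw) if len(Q) else np.zeros((0,2))
        for sg in(-1,1):
            m=(sg*L[:,1]>30)&(np.abs(L[:,0])<25)
            if m.sum()>1: print(n,"z%.3f"%a,sg,m.sum(),"x",np.round(np.percentile(L[m,0],[0,50,100])),"y",np.round(np.percentile(L[m,1],[0,50,100])))
E
python3 fing.py 2
```

```text
t2.70 pos [ 0.4345 -0.3674  0.1161] rot [-8.997e+01  5.000e-02 -1.633e+01] F [-0.  -0.1  0.3] open 0.0850
delta [ 0.0012  0.0011 -0.0035] len 0.004 turn 0.07
top z0.166 1 2 x [-9. -8. -6.] y [46. 47. 48.]
top z0.176 1 6 x [-10.  -7.  -5.] y [43. 48. 52.]
top z0.186 1 3 x [-10. -10.  -9.] y [41. 42. 48.]
top z0.206 1 13 x [-12. -10.  12.] y [45. 63. 72.]
top z0.216 1 33 x [-13.  -6.  11.] y [40. 64. 72.]
top z0.226 1 50 x [-17.  -5.  18.] y [31. 38. 72.]
side z0.166 -1 8 x [-13. -10.  -7.] y [-55. -50. -46.]
side z0.166 1 27 x [-13.  -2.   8.] y [40. 41. 45.]
side z0.176 -1 29 x [-13.  -8.  -1.] y [-58. -51. -45.]
side z0.176 1 26 x [-13.  -6.   6.] y [40. 41. 46.]
side z0.186 -1 20 x [-12. -10.  -7.] y [-59. -51. -43.]
side z0.186 1 20 x [-13. -10.  -2.] y [41. 42. 46.]
side z0.196 -1 11 x [-12. -10.  -7.] y [-58. -51. -45.]
side z0.196 1 13 x [-12. -11.  -7.] y [41. 43. 48.]
side z0.206 -1 26 x [-15. -13.   4.] y [-74. -55. -42.]
side z0.206 1 10 x [-15. -13. -13.] y [43. 49. 67.]
side z0.216 -1 121 x [-15.  -7.  11.] y [-76. -70. -30.]
side z0.216 1 15 x [-18. -13. -10.] y [30. 65. 72.]
side z0.226 -1 115 x [-19. -10.  12.] y [-75. -42. -31.]
side z0.226 1 11 x [-14. -13. -12.] y [59. 62. 72.]
```

Call:
move_arm:
  deltas:
    - [[0.0005, 0.002, -0.002, 0], [0.0005, 0.005, -0.002, 0], [0.0005, 0.01, -0.002, 0]]

```text
time: 3.1
ee_pos: [0.435, -0.3711, 0.107]
tcp_rot: [-90.0, -0.1, -16.4]
wrist_force: [-0.4, 0.3, 0.1]
opening: 0.085
```

```bash
python3 go.py .4346 -.3711 .075 -16.4; python3 go.py .4346 -.3711 .075 -16.4;python3 fing.py 3 | grep -E "z0.1[5-7]"; python3 go.py .4346 -.3711 .075 -16.4; 
```

```text
t3.10 pos [ 0.435  -0.3711  0.107 ] rot [-9.003e+01 -6.000e-02 -1.640e+01] F [-0.4  0.3  0.1] open 0.0850
delta [-0.0004  0.032  -0.0001] len 0.032 turn 0.00
t3.10 pos [ 0.435  -0.3711  0.107 ] rot [-9.003e+01 -6.000e-02 -1.640e+01] F [-0.4  0.3  0.1] open 0.0850
delta [-0.0004  0.032  -0.0001] len 0.032 turn 0.00
top z0.157 1 4 x [-10.  -7.  -6.] y [41. 47. 54.]
top z0.167 1 4 x [-10.  -7.  -6.] y [47. 49. 52.]
top z0.177 1 2 x [-10. -10. -10.] y [43. 44. 46.]
side z0.157 -1 17 x [-13. -10.  -2.] y [-55. -50. -43.]
side z0.157 1 28 x [-14.  -5.   8.] y [41. 42. 49.]
side z0.167 -1 20 x [-13.  -9.  -6.] y [-57. -51. -47.]
side z0.167 1 22 x [-13.  -7.   1.] y [41. 42. 45.]
side z0.177 -1 22 x [-13. -11.  -7.] y [-58. -50. -44.]
side z0.177 1 12 x [-13. -12.  -7.] y [41. 42. 47.]
t3.20 pos [ 0.4345 -0.3706  0.1058] rot [-8.998e+01  5.000e-02 -1.639e+01] F [-0.4  0.4 -0.2] open 0.0849
delta [ 0.0002  0.0308 -0.0004] len 0.031 turn 0.01
```

Call:
move_arm:
  deltas:
    - [[0, 0.01, 0, 0], [0, 0.02, 0, 0], [0, 0.028, 0, 0], [0, 0.033, 0, 0], [0, 0.033, 0, 0]]

```text
time: 3.7
ee_pos: [0.4343, -0.3704, 0.0724]
tcp_rot: [-90.0, 0.1, -16.4]
wrist_force: [-0.3, -0.4, 0.0]
opening: 0.0848
```

```bash
python3 fing.py 4 | grep -E "z0.1[0-7]"; python3 go.py .4346 -.3711 .073 -16.4; python3 - <<'E'
from h import *
c=load("side4"); im=c["color"][230:390,310:470]; cv2.imwrite("pics/s4.png",cv2.resize(np.clip(im.astype(float)*1.8,0,255).astype(np.uint8),None,fx=3.6,fy=3.6,interpolation=cv2.INTER_CUBIC))
E
```

```text
top z0.122 1 3 x [-10.  -7.  -5.] y [46. 46. 51.]
top z0.132 1 5 x [-10.  -8.  -6.] y [43. 46. 51.]
top z0.162 1 15 x [-12.  -8.  10.] y [44. 64. 72.]
top z0.172 1 29 x [-13.  -7.  18.] y [39. 66. 72.]
side z0.122 -1 10 x [-12.  -9.  -7.] y [-55. -50. -46.]
side z0.122 1 18 x [-12.  -4.   4.] y [40. 42. 44.]
side z0.132 -1 20 x [-13.  -9.  -3.] y [-58. -51. -44.]
side z0.132 1 16 x [-13.  -7.   2.] y [40. 42. 45.]
side z0.142 -1 19 x [-12.  -9.  -7.] y [-58. -50. -44.]
side z0.142 1 13 x [-13. -12.  -7.] y [40. 41. 47.]
side z0.152 -1 8 x [-12. -10.  -8.] y [-56. -51. -45.]
side z0.152 1 7 x [-13. -12. -11.] y [41. 42. 47.]
side z0.162 -1 23 x [-15. -13.   3.] y [-74. -54. -42.]
side z0.162 1 3 x [-14. -14. -13.] y [48. 48. 64.]
side z0.172 -1 110 x [-15.  -7.  10.] y [-76. -70. -40.]
side z0.172 1 15 x [-15. -13. -11.] y [60. 65. 72.]
t3.80 pos [ 0.4348 -0.3708  0.0737] rot [-90.    -0.   -16.38] F [-0.1  0.6 -0.4] open 0.0854
delta [-0.0001  0.0007 -0.0004] len 0.001 turn 0.02
```

View pics/s4.png

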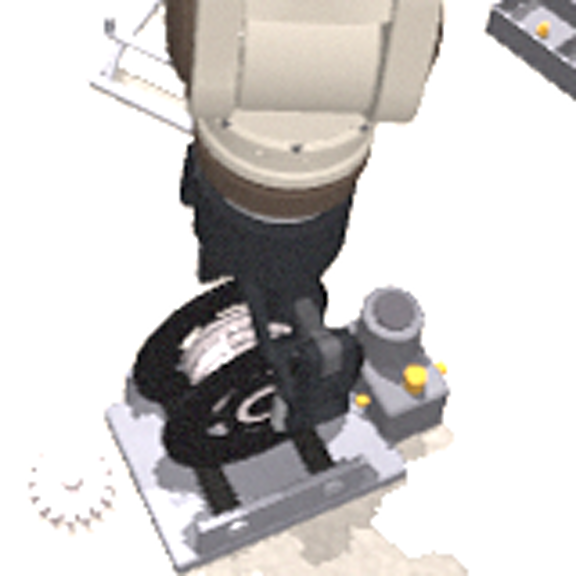

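Call:
move_arm:
  deltas:
    - [[0, 0, 0, 0], [0, 0, 0, 0], [0, 0, 0, 0], [0, 0, 0, 0], [0, 0, 0, 0]]
  claw: 0.03
  newtons: 40

```text
time: 4.3
ee_pos: [0.4349, -0.371, 0.074]
tcp_rot: [-90.0, -0.0, -16.4]
wrist_force: [0.5, 0.2, 2.5]
opening: 0.0435
```

Call:
move_arm:
  deltas:
    - [[0, 0, 0, 0], [0, 0, 0, 0], [0, 0, 0, 0]]

```text
time: 4.6
ee_pos: [0.4349, -0.371, 0.0739]
tcp_rot: [-90.0, -0.0, -16.4]
wrist_force: [0.3, -0.5, 4.7]
opening: 0.0436
```

```bash
python3 - <<'E'
from fit import *
o=get_obs();print(o["ee_pos"],o["wrist_force"],o["opening"])
for n in ("top","side"):
    c=camera(n);np.savez(n+"5.npz",**c);P=cloud(c)
    for a in np.arange(.08,.2,.01):
        Q=pts(P,o["ee_pos"],.1,a,a+.01)
        if len(Q)==0: continue
        L=toloc(Q,o["ee_pos"][:2],-16.4); m=(np.abs(L[:,0])<20)&(np.abs(L[:,1])>25)
        if m.sum(): print(n,round(a,3),m.sum(),np.percentile(L[m,1],[0,50,100]))
E
```

```text
[ 0.4349 -0.371   0.0739] [ 0.3203 -0.4936  4.6915] 0.043624433395669196
top 0.11 1 [25.3441 25.3441 25.3441]
top 0.12 3 [25.8438 30.4331 33.5134]
top 0.13 3 [26.1974 29.5186 33.1986]
top 0.14 1 [32.844 32.844 32.844]
top 0.15 9 [26.4069 32.0387 47.8541]
top 0.16 26 [25.7236 32.7314 52.7217]
top 0.17 11 [25.9694 28.3262 49.8854]
top 0.18 6 [25.359  36.5144 56.4392]
top 0.19 4 [47.6623 52.7621 60.3428]
side 0.11 3 [-30.2338 -28.471  -28.0104]
side 0.12 18 [-37.4249 -30.1914 -25.8505]
side 0.13 19 [-37.062  -29.577  -25.3332]
side 0.14 8 [-36.4872 -31.8314 -27.1538]
side 0.15 18 [-50.6819 -31.6578  45.3521]
side 0.16 88 [-56.6746 -34.0255  52.2712]
side 0.17 44 [-59.4104 -32.0799 -28.6165]
side 0.18 66 [-62.3162 -29.2076  58.1569]
side 0.19 36 [-65.3507 -56.2386  60.757 ]
```

Call:
move_arm:
  deltas:
    - [[0, -0.006, 0, 0], [0, -0.02, 0, 0], [0, -0.042, 0, 0], [0, -0.068, 0, 0], [0, -0.092, 0, 0]]

```text
time: 5.2
ee_pos: [0.4346, -0.3706, 0.1673]
tcp_rot: [-90.0, 0.0, -16.4]
wrist_force: [0.2, -0.6, -1.6]
opening: 0.0433
```

Call:
move_arm:
  deltas:
    - [[0, -0.014, 0, 0], [0, -0.02, 0, 0], [0, -0.02, 0, 0]]

```text
time: 5.5
ee_pos: [0.435, -0.3709, 0.1865]
tcp_rot: [-90.0, -0.1, -16.4]
wrist_force: [0.8, 0.3, -1.5]
opening: 0.0435
```

```bash
python3 go.py .6081 -.1229 .184 19.8; python3 - <<'E'
from fit import *
o=get_obs();p=o["ee_pos"]
for n in ("top","side"):
    c=camera(n);np.savez(n+"6.npz",**c)
    Q=pts(cloud(c),p,.08,.19,.28);print(n,len(Q),np.percentile(Q[:,2],[1,50,99]))
    # bare feeder: edges and rollers
    F=cloud(c)
    for lo,hi in((.03,.053),):
        Q=pts(F,(.4337,-.3732),.1,lo,hi);print(n,edges(Q,(.4337,-.3732),-15.4,(-55,55)),edges(Q,(.4337,-.3732),-15.4,(-40,40),0))
im=load("side6")["color"][200:390,310:470]; cv2.imwrite("pics/s6.png",cv2.resize(np.clip(im.astype(float)*1.5,0,255).astype(np.uint8),None,fx=3,fy=3,interpolation=cv2.INTER_CUBIC))
E
```

```text
t5.50 pos [ 0.435  -0.3709  0.1865] rot [-9.002e+01 -6.000e-02 -1.638e+01] F [ 0.8  0.3 -1.5] open 0.0435
delta [0.0961 0.0025 0.2868] len 0.302 turn -36.18
top 431 [0.1908 0.2332 0.2785]
top [ 4.5524 23.669  51.794  -0.4137] [-34.4144  -0.9879  84.9377  10.9826]
side 1801 [0.1912 0.2335 0.2788]
side [-51.8567   0.2024  24.6886 -38.413 ] [-38.5476  -0.4874  88.1077 -16.7684]
```

View pics/s6.png

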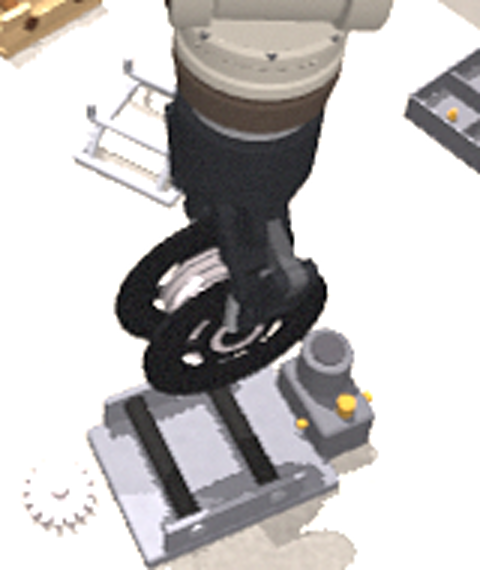

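Call:
move_arm:
  deltas:
    - [[0.006, 0, 0.018, 0], [0.017, 0, 0.051, 0], [0.031, 0, 0.093, 0], [0.045, 0, 0.134, 0], [0.059, 0, 0.176, 0]]

```text
time: 6.1
ee_pos: [0.5412, -0.2171, 0.1844]
tcp_rot: [-90.0, 0.1, -16.4]
wrist_force: [1.1, -1.1, -0.9]
opening: 0.0433
```

Call:
move_arm:
  deltas:
    - [[0.013, 0, 0.038, -7.2], [0.025, 0, 0.075, -14.5], [0.033, 0, 0.099, -21.7], [0.037, 0, 0.11, -29], [0.037, 0, 0.111, -36.2]]

```text
time: 6.6
ee_pos: [0.6081, -0.1207, 0.1838]
tcp_rot: [-89.9, 0.1, 20.2]
wrist_force: [-0.2, -0.9, -1.0]
opening: 0.0437
```

```bash
python3 go.py .6081 -.1229 .071 19.8; python3 - <<'E'
from fit import *
for n in ("top","side"):
    c=camera(n);np.savez(n+"7.npz",**c)
    Q=pts(cloud(c),(.608,-.123),.085,.1,.19);print(n,len(Q)); 
    if len(Q)>50: print(rect(Q),np.percentile(Q[:,2],[1,99]),edges(Q,(.6081,-.1229),19.8,(-45,45)))
E
```

```text
t6.60 pos [ 0.6081 -0.1207  0.1838] rot [-89.91   0.11  20.24] F [-0.2 -0.9 -1. ] open 0.0437
delta [-0.0008  0.1128 -0.0021] len 0.113 turn 0.44
top 0
side 293
(array([ 604.6912, -122.1891]), array([112.8505,  44.8109]), 20.85445785522461, 291) [0.147  0.1895] [-19.8048   0.947    2.6562 -31.4482]
```

Call:
move_arm:
  deltas:
    - [[0, 0.02, 0, 0], [0, 0.045, 0, 0], [0, 0.07, 0, 0], [0, 0.09, 0, 0], [0, 0.1, 0, 0]]

```text
time: 7.2
ee_pos: [0.6063, -0.1227, 0.0829]
tcp_rot: [-89.9, 0.2, 19.6]
wrist_force: [0.2, 1.1, -2.2]
opening: 0.0437
```

Call:
move_arm:
  deltas:
    - [[0, 0.004, 0, 0], [0, 0.007, 0, 0], [0, 0.007, 0, 0]]

```text
time: 7.5
ee_pos: [0.608, -0.1227, 0.0791]
tcp_rot: [-90.0, -0.0, 19.8]
wrist_force: [-0.5, 0.3, -1.5]
opening: 0.0435
```

```bash
python3 go.py .6081 -.1229 .0695 19.8; python3 - <<'E'
from fit import *
for n in ("top","side"):
    c=camera(n);np.savez(n+"8.npz",**c)
    Q=pts(cloud(c),(.608,-.123),.085,.07,.155);print(n,len(Q),rect(Q),edges(Q,(.6081,-.1229),19.8,(-45,45)))
E
python3 go.py .6081 -.1229 .0695 19.8
```

```text
t7.50 pos [ 0.608  -0.1227  0.0791] rot [-9.002e+01 -4.000e-02  1.977e+01] F [-0.5  0.3 -1.5] open 0.0435
delta [-0.      0.0096 -0.0002] len 0.010 turn -0.03
top 2 (array([0., 0.]), array([0., 0.]), 0.0, 0) [nan nan nan nan]
side 934 (array([ 603.991 , -124.9284]), array([123.0078,  69.6202]), 7.253194808959961, 933) [-21.5553   0.612   20.7821  -1.6819]
t7.60 pos [ 0.6082 -0.1226  0.0795] rot [-9.004e+01 -6.000e-02  1.979e+01] F [ 0.2  0.2 -1.7] open 0.0437
delta [-0.0002  0.01   -0.0002] len 0.010 turn -0.01
```

Call:
move_arm:
  deltas:
    - [[0, 0.003, 0, 0], [0, 0.006, 0, 0], [0, 0.008, 0, 0], [0, 0.009, 0, 0], [0, 0.009, 0, 0]]

```text
time: 8.1
ee_pos: [0.6082, -0.1225, 0.0699]
tcp_rot: [-90.0, -0.1, 19.8]
wrist_force: [1.3, 1.5, 0.7]
opening: 0.0436
```

Call:
move_arm:
  deltas:
    - [[0, 0.0005, 0, 0], [0, 0.001, 0, 0], [0, 0.001, 0, 0]]

```text
time: 8.4
ee_pos: [0.6083, -0.1225, 0.0697]
tcp_rot: [-90.0, -0.1, 19.8]
wrist_force: [0.7, 2.6, 7.2]
opening: 0.0439
```

Call:
move_arm:
  deltas:
    - [[0, -0.0005, 0, 0], [0, -0.0005, 0, 0], [0, -0.0005, 0, 0], [0, -0.0005, 0, 0], [0, -0.0005, 0, 0]]
  claw: 0.075

```text
time: 8.9
ee_pos: [0.6077, -0.1225, 0.0689]
tcp_rot: [-90.0, 0.0, 19.8]
wrist_force: [0.6, -0.4, -0.0]
opening: 0.0747
```

Call:
move_arm:
  deltas:
    - [[0, -0.015, 0, 0], [0, -0.045, 0, 0], [0, -0.08, 0, 0], [0, -0.115, 0, 0], [0, -0.135, 0, 0]]

```text
time: 9.4
ee_pos: [0.6083, -0.1226, 0.2086]
tcp_rot: [-90.1, -0.2, 19.8]
wrist_force: [0.5, -1.3, 1.2]
opening: 0.0748
```

```bash
python3 go.py .4355 .3195 .19 -14.1; python3 - <<'E'
from fit import *
for n in ("top","side"):
    c=camera(n);np.savez(n+"9.npz",**c)
    Q=pts(cloud(c),(.608,-.123),.085,.07,.155);print(n,len(Q),rect(Q),np.percentile(Q[:,2],99),edges(Q,(.6081,-.1229),19.8,(-45,45)))
E
```

```text
t9.40 pos [ 0.6083 -0.1226  0.2086] rot [-90.13  -0.21  19.82] F [ 0.5 -1.3  1.2] open 0.0748
delta [-0.0127  0.0186  0.4745] len 0.475 turn 33.92Traceback (most recent call last):
  File "<stdin>", line 4, in <module>
    return _quantile_unchecked(
        a, q, axis, out, overwrite_input, method, keepdims, weights)
    return _ureduce(a,
                    func=_quantile_ureduce_func,
    ...<5 lines>...
                    overwrite_input=overwrite_input,
                    method=method)
    r = func(a, **kwargs)
    result = _quantile(arr,
                       quantiles=q,
    ...<2 lines>...
                       out=out,
                       weights=wgt)
    slices_having_nans = np.isnan(arr[-1, ...])
                                  ~~~^^^^^^^^^
IndexError: index -1 is out of bounds for axis 0 with size 0
```

Call:
move_arm:
  deltas:
    - [[-0.0005, 0, 0.02, 0], [-0.0015, 0, 0.065, 0], [-0.003, 0, 0.113, 0], [-0.0045, 0, 0.162, 0], [-0.006, 0, 0.211, 0]]
  claw: 0.085

```text
time: 9.95
ee_pos: [0.5297, 0.0754, 0.2051]
tcp_rot: [-90.0, -0.1, 19.8]
wrist_force: [0.5, 0.2, -0.4]
opening: 0.0849
```

Call:
move_arm:
  deltas:
    - [[-0.001, 0, 0.049, 0], [-0.0025, 0.005, 0.098, 7], [-0.004, 0.01, 0.147, 15], [-0.005, 0.015, 0.195, 23], [-0.006, 0.0186, 0.23, 30]]

```text
time: 10.45
ee_pos: [0.446, 0.2902, 0.1864]
tcp_rot: [-89.9, -0.1, -10.5]
wrist_force: [1.0, -0.5, 0.1]
opening: 0.0853
```

```bash
python3 go.py .4355 .3185 .17 -14.1; python3 - <<'E'
from fit import *
for n in ("top","side"):
    c=camera(n);np.savez(n+"9.npz",**c)
    Q=pts(cloud(c),(.608,-.123),.085,.07,.175);print(n,len(Q),rect(Q),np.percentile(Q[:,2],99),edges(Q,(.6081,-.1229),19.8,(-45,45)))
E
```

```text
t10.45 pos [0.446  0.2902 0.1864] rot [-8.995e+01 -5.000e-02 -1.047e+01] F [ 1.  -0.5  0.1] open 0.0853
delta [-0.0154  0.0164  0.026 ] len 0.034 turn 3.63
top 650 (array([ 609.7372, -123.7774]), array([118.9266,  46.7334]), 19.98310661315918, 650) 0.15180252753736628 [-21.5357   1.1546  21.0466   0.2724]
side 1023 (array([ 607.7324, -121.8071]), array([123.7133,  46.137 ]), 20.25646209716797, 1021) 0.15149136847057448 [-21.0978   0.3709  21.7054  -1.029 ]
```

Call:
move_arm:
  deltas:
    - [[-0.006, 0.006, 0.011, 1.5], [-0.012, 0.012, 0.02, 3], [-0.0154, 0.0164, 0.026, 3.6], [-0.0154, 0.0164, 0.026, 3.6]]

```text
time: 10.95
ee_pos: [0.4363, 0.3167, 0.169]
tcp_rot: [-90.0, 0.0, -13.7]
wrist_force: [-0.7, 0.2, -0.2]
opening: 0.0849
```

```bash
python3 go.py .4353 .3185 .08 -14.1; python3 fing.py 10 | grep -E "side z0.(19|2[0-3])"; python3 go.py .4353 .3185 .08 -14.1 
```

```text
t10.95 pos [0.4363 0.3167 0.169 ] rot [-9.002e+01  1.000e-02 -1.371e+01] F [-0.7  0.2 -0.2] open 0.0849
delta [-0.0014  0.089   0.0015] len 0.089 turn 0.39
side z0.219 -1 21 x [-13.  -0.   9.] y [-58. -52. -47.]
side z0.219 1 4 x [-12. -11.  -9.] y [39. 41. 45.]
side z0.229 -1 23 x [-13.  -4.   8.] y [-59. -55. -47.]
side z0.239 -1 32 x [-12.  -3.   9.] y [-60. -55. -48.]
t11.05 pos [0.4367 0.3162 0.1695] rot [-9.000e+01 -2.000e-02 -1.374e+01] F [-1.3 -0.3  0.2] open 0.0847
delta [-0.0019  0.0895  0.0019] len 0.090 turn 0.36
```

Call:
move_arm:
  deltas:
    - [[-0.0015, 0.012, 0.002, 0.35], [-0.0015, 0.036, 0.002, 0.35], [-0.0015, 0.062, 0.002, 0.35], [-0.0015, 0.082, 0.002, 0.35], [-0.0015, 0.0895, 0.002, 0.35]]

```text
time: 11.55
ee_pos: [0.4346, 0.3179, 0.0769]
tcp_rot: [-90.1, 0.1, -14.2]
wrist_force: [0.2, 0.1, 0.4]
opening: 0.0852
```

Call:
move_arm:
  deltas:
    - [[0, 0, 0, 0], [0, 0, 0, 0]]

```text
time: 11.75
ee_pos: [0.4359, 0.319, 0.0805]
tcp_rot: [-90.0, -0.0, -14.1]
wrist_force: [-0.0, 0.3, 0.3]
opening: 0.0848
```

Call:
move_arm:
  deltas:
    - [[0, 0, 0, 0], [0, 0, 0, 0], [0, 0, 0, 0], [0, 0, 0, 0], [0, 0, 0, 0]]
  claw: 0.04
  newtons: 45

```text
time: 12.25
ee_pos: [0.4359, 0.319, 0.0806]
tcp_rot: [-90.0, -0.1, -14.1]
wrist_force: [-0.4, -0.4, 5.8]
opening: 0.0534
```

Call:
move_arm:
  deltas:
    - [[0, 0, 0, 0], [0, 0, 0, 0]]

```text
time: 12.45
ee_pos: [0.4359, 0.319, 0.0806]
tcp_rot: [-90.0, -0.1, -14.1]
wrist_force: [-0.9, -0.9, 5.0]
opening: 0.0534
```

```bash
python3 go.py .4353 .3185 .08 -14.1
```

```text
t12.45 pos [0.4359 0.319  0.0806] rot [-8.995e+01 -7.000e-02 -1.414e+01] F [-0.9 -0.9  5. ] open 0.0534
delta [-0.0005  0.0006 -0.0007] len 0.001 turn -0.04
```

Call:
move_arm:
  deltas:
    - [[0, -0.006, 0, 0], [0, -0.02, 0, 0], [0, -0.042, 0, 0], [0, -0.068, 0, 0], [0, -0.092, 0, 0]]

```text
time: 12.95
ee_pos: [0.4353, 0.3188, 0.1733]
tcp_rot: [-90.0, 0.0, -14.1]
wrist_force: [-0.7, 0.4, -4.8]
opening: 0.0537
```

Call:
move_arm:
  deltas:
    - [[0, -0.018, 0, 0], [0, -0.028, 0, 0], [0, -0.03, 0, 0], [0, -0.03, 0, 0]]

```text
time: 13.35
ee_pos: [0.4354, 0.3189, 0.2012]
tcp_rot: [-90.0, 0.0, -14.1]
wrist_force: [0.0, -0.4, -5.2]
opening: 0.0533
```

```bash
python3 go.py .4345 -.3732 .2 -15.4;  python3 - <<'E'
from fit import *
for n in ("top","side"):
    c=camera(n);np.savez(n+"11.npz",**c);P=cloud(c)
    Q=pts(P,(.436,.3234),.12,.045,.066);print(n,edges(Q,(.436,.3234),-13.8,(-80,80)),edges(Q,(.436,.3234),-13.8,(-50,50),0))
    Q=pts(P,(.4337,-.3732),.1,.03,.053);print(n,edges(Q,(.4337,-.3732),-15.4,(-55,55)))
    Q=pts(P,(.4337,-.3732),.1,.012,.045);L=toloc(Q,(.4337,-.3732),-15.4)
    for x in (-34,-28,-22,22,28,34): 
        m=(abs(L[:,1])<38)&(abs(L[:,0]-x)<3); print(x,m.sum(),np.round(np.median(Q[m,2]),4),end="; ")
    print()
E
```

```text
t13.35 pos [0.4354 0.3189 0.2012] rot [-9.002e+01  2.000e-02 -1.414e+01] F [ 0.  -0.4 -5.2] open 0.0533
delta [ 0.1681  0.0012 -0.6714] len 0.692 turn 1.26
top [-55.1045   0.1873 -41.0318   4.4523] [28.0717 68.1296 92.1215  6.9168]
top [-50.3271  -0.6078  51.747   -0.1204]
-34 79 0.0387; -28 48 0.042; -22 35 0.0407; 22 49 0.0151; 28 73 0.0401; 34 51 0.042; 
side [-55.032   -0.3124  56.7099   0.1119] [-107.6994    1.7325   84.0081   -1.0683]
side [-51.8312   0.1514  50.7543  -0.0402]
-34 146 0.0421; -28 83 0.0428; -22 15 0.0392; 22 182 0.0368; 28 125 0.0427; 34 60 0.0424;
```

Call:
move_arm:
  deltas:
    - [[0.0036, 0, -0.0146, 0], [0.011, 0, -0.0437, 0], [0.0207, 0, -0.0825, 0], [0.0316, 0, -0.126, 0], [0.0425, 0, -0.17, 0]]

```text
time: 13.95
ee_pos: [0.4343, 0.1416, 0.2009]
tcp_rot: [-90.0, 0.0, -14.1]
wrist_force: [1.0, -0.5, -4.1]
opening: 0.0534
```

Call:
move_arm:
  deltas:
    - [[0.011, 0, -0.0437, 0], [0.022, 0, -0.0873, 0], [0.0328, 0, -0.131, 0], [0.0437, 0, -0.1746, 0], [0.0547, 0, -0.218, 0]]

```text
time: 14.45
ee_pos: [0.4338, -0.0832, 0.2012]
tcp_rot: [-90.0, 0.0, -14.1]
wrist_force: [1.3, 0.9, -4.8]
opening: 0.0533
```

Call:
move_arm:
  deltas:
    - [[0.011, 0, -0.0437, 0], [0.022, 0, -0.0873, 0], [0.0323, 0, -0.129, 0], [0.0413, 0, -0.165, 0], [0.048, 0, -0.192, 0]]

```text
time: 14.95
ee_pos: [0.4332, -0.2814, 0.2008]
tcp_rot: [-90.0, 0.1, -14.2]
wrist_force: [1.0, 1.1, -4.2]
opening: 0.0538
```

Call:
move_arm:
  deltas:
    - [[0.011, 0, -0.044, 0.6], [0.019, 0, -0.076, 1.25], [0.0229, 0, -0.0914, 1.25], [0.0229, 0, -0.0914, 1.25], [0.0229, 0, -0.0914, 1.25]]

```text
time: 15.45
ee_pos: [0.434, -0.3728, 0.2012]
tcp_rot: [-90.0, 0.1, -15.4]
wrist_force: [0.9, 0.3, -5.1]
opening: 0.0535
```

```bash
python3 go.py .4345 -.3732 .0746 -15.4;sleep 0; python3 - <<'E'
from h import *
camera("top"); camera("side")
E
python3 go.py .4345 -.3732 .0746 -15.4
```

```text
t15.45 pos [ 0.434  -0.3728  0.2012] rot [-8.995e+01  6.000e-02 -1.541e+01] F [ 0.9  0.3 -5.1] open 0.0535
delta [ 0.0006  0.1266 -0.0003] len 0.127 turn -0.01
t15.55 pos [ 0.4344 -0.3722  0.2017] rot [-8.998e+01  1.000e-02 -1.533e+01] F [-0.2 -0.6 -3.8] open 0.0536
delta [ 0.0003  0.1271 -0.001 ] len 0.127 turn 0.07
```

Call:
move_arm:
  deltas:
    - [[0.0003, 0.015, -0.0006, 0], [0.0003, 0.045, -0.0006, 0], [0.0003, 0.08, -0.0006, 0], [0.0003, 0.105, -0.0006, 0], [0.0003, 0.116, -0.0006, 0]]

```text
time: 16.05
ee_pos: [0.4339, -0.372, 0.0833]
tcp_rot: [-89.9, 0.2, -15.3]
wrist_force: [-0.6, -0.2, -3.9]
opening: 0.0535
```

Call:
move_arm:
  deltas:
    - [[0, 0, 0, 0], [0, 0, 0, 0]]

```text
time: 16.25
ee_pos: [0.4352, -0.3738, 0.0871]
tcp_rot: [-90.0, -0.1, -15.3]
wrist_force: [-0.5, -0.0, -4.0]
opening: 0.0535
```

```bash
python3 go.py .4345 -.3732 .0746 -15.4; python3 - <<'E'
from fit import *
for n in ("top","side"):
    c=camera(n);np.savez(n+"12.npz",**c);P=cloud(c)
    Q=pts(P,(.4337,-.3732),.085,.07,.15);print(n,len(Q),edges(Q,(.4337,-.3732),-15.4,(-45,45)))
E
python3 go.py .4345 -.3732 .0746 -15.4
```

```text
t16.25 pos [ 0.4352 -0.3738  0.0871] rot [-9.004e+01 -9.000e-02 -1.535e+01] F [-0.5 -0.  -4. ] open 0.0535
delta [-0.0008  0.0125  0.0004] len 0.013 turn 0.05
top 324 [17.455   7.4206 25.8738 -0.2816]
side 1173 [-28.383    0.8931 -26.4393   0.6648]
t16.35 pos [ 0.4355 -0.3743  0.0875] rot [-90.07  -0.15 -15.37] F [ 0.2 -0.9 -4.1] open 0.0533
delta [-0.0012  0.0129  0.0008] len 0.013 turn 0.03
```

Call:
move_arm:
  deltas:
    - [[-0.0008, 0.004, 0.0008, 0], [-0.0008, 0.008, 0.0008, 0], [-0.0008, 0.01, 0.0008, 0], [-0.0008, 0.0115, 0.0008, 0], [-0.0008, 0.012, 0.0008, 0]]

```text
time: 16.85
ee_pos: [0.4344, -0.3731, 0.0746]
tcp_rot: [-90.0, -0.1, -15.4]
wrist_force: [-1.0, 2.5, 6.0]
opening: 0.0538
```

Call:
move_arm:
  deltas:
    - [[0, 0.0005, 0, 0], [0, 0.0005, 0, 0]]

```text
time: 17.05
ee_pos: [0.4345, -0.3731, 0.0746]
tcp_rot: [-90.0, -0.1, -15.4]
wrist_force: [-0.5, 2.3, 6.7]
opening: 0.0536
```

Seated. Release and lift.

Call:
move_arm:
  deltas:
    - [[0, 0, 0, 0], [0, 0, 0, 0], [0, 0, 0, 0], [0, 0, 0, 0], [0, 0, 0, 0]]
  claw: 0.083

```text
time: 17.55
ee_pos: [0.4341, -0.3729, 0.073]
tcp_rot: [-90.0, 0.0, -15.4]
wrist_force: [-0.4, 0.1, -0.2]
opening: 0.083
```

Call:
move_arm:
  deltas:
    - [[0, -0.015, 0, 0], [0, -0.045, 0, 0], [0, -0.08, 0, 0], [0, -0.115, 0, 0], [0, -0.135, 0, 0]]

```text
time: 18.05
ee_pos: [0.4345, -0.3732, 0.2124]
tcp_rot: [-90.1, -0.2, -15.4]
wrist_force: [0.9, 0.1, -0.6]
opening: 0.0829
```

```bash
python3 go.py .6234 .0914 .205 3.1
```

```text
t18.05 pos [ 0.4345 -0.3732  0.2124] rot [-90.1   -0.21 -15.39] F [ 0.9  0.1 -0.6] open 0.0829
delta [0.0589 0.0074 0.4981] len 0.502 turn -18.49
```

Call:
move_arm:
  deltas:
    - [[0.003, 0, 0.025, 0], [0.0085, 0, 0.072, 0], [0.014, 0, 0.12, 0], [0.02, 0, 0.168, 0], [0.0255, 0, 0.216, 0]]
  claw: 0.085

```text
time: 18.55
ee_pos: [0.5164, -0.1697, 0.2095]
tcp_rot: [-90.0, -0.1, -15.4]
wrist_force: [0.1, -1.4, -0.6]
opening: 0.0852
```

Call:
move_arm:
  deltas:
    - [[0.0055, 0, 0.048, 0], [0.011, 0.001, 0.096, -4], [0.0165, 0.003, 0.143, -8], [0.021, 0.006, 0.182, -13], [0.025, 0.0074, 0.215, -17]]

```text
time: 19.05
ee_pos: [0.5976, 0.0316, 0.2016]
tcp_rot: [-90.0, -0.0, 1.9]
wrist_force: [1.1, 0.2, -0.2]
opening: 0.0849
```

```bash
python3 go.py .6234 .0914 .16 3.1;  python3 - <<'E'
from fit import *
for n in ("top","side"):
    c=camera(n);np.savez(n+"13.npz",**c);P=cloud(c)
    Q=pts(P,(.4337,-.3732),.085,.075,.165);print(n,len(Q),rect(Q),np.percentile(Q[:,2],99),edges(Q,(.4337,-.3732),-15.4,(-45,45)))
    Q=pts(P,(.4337,-.3732),.1,.03,.053);print(n,edges(Q,(.4337,-.3732),-15.4,(-55,55)))
E
```

```text
t19.05 pos [0.5976 0.0316 0.2016] rot [-8.999e+01 -5.000e-02  1.880e+00] F [ 1.1  0.2 -0.2] open 0.0849
delta [0.0278 0.0416 0.0589] len 0.077 turn -1.22
top 1145 (array([ 435.0794, -373.2127]), array([ 55.5119, 118.849 ]), 74.5536880493164, 1145) 0.1560030729886487 [-25.2814   0.6521  27.1267   0.4919]
top [27.0503  7.4472 51.6806 -0.256 ]
side 2434 (array([ 445.4058, -376.6867]), array([ 56.7623, 146.3763]), 74.53878784179688, 2434) 0.1563540675723126 [-27.3739   0.1295  26.41    -0.3048]
side [-51.9185  -0.1339 -25.5391  -1.9836]
```

Call:
move_arm:
  deltas:
    - [[0.01, 0.005, 0.021, -0.6], [0.021, 0.012, 0.044, -1.2], [0.0265, 0.025, 0.056, -1.2], [0.0278, 0.036, 0.0589, -1.2], [0.0278, 0.0416, 0.0589, -1.2]]

```text
time: 19.65
ee_pos: [0.6226, 0.0885, 0.1575]
tcp_rot: [-90.0, 0.1, 2.8]
wrist_force: [-0.3, 0.1, 0.2]
opening: 0.0849
```

Call:
move_arm:
  deltas:
    - [[0, 0, 0, 0], [0, 0, 0, 0]]

```text
time: 19.85
ee_pos: [0.623, 0.088, 0.1596]
tcp_rot: [-90.0, -0.0, 2.8]
wrist_force: [-0.5, -1.0, -0.3]
opening: 0.0851
```

```bash
python3 go.py .6234 .0914 .068 3.1;  python3 - <<'E'
from fit import *
for n in ("top","side"):
    c=camera(n);np.savez(n+"14.npz",**c);P=cloud(c)
    Q=pts(P,(.6232,.0903),.085,.075,.16);print(n,len(Q),edges(Q,(.6232,.0903),2,(-45,45)))
    Q=pts(P,(.6232,.0903),.085,.02,.055);print(n,edges(Q,(.6232,.0903),2,(-55,55)))
E
python3 go.py .6234 .0914 .068 3.1
```

```text
t19.85 pos [0.623  0.088  0.1596] rot [-9.00e+01 -2.00e-02  2.75e+00] F [-0.5 -1.  -0.3] open 0.0851
delta [0.0005 0.0916 0.0033] len 0.092 turn -0.35
top 0 [nan nan nan nan]
top [nan nan nan nan]
side 904 [-13.4495   1.3507  16.5265   0.264 ]
side [-51.49    -0.0056   4.6409 -25.0593]
t19.95 pos [0.6233 0.0883 0.16  ] rot [-9.00e+01 -6.00e-02  2.77e+00] F [ 0.5 -0.5  0.4] open 0.0852
delta [0.0002 0.092  0.0031] len 0.092 turn -0.33
```

Call:
move_arm:
  deltas:
    - [[0, 0.012, 0.0032, -0.35], [0, 0.036, 0.0032, -0.35], [0, 0.064, 0.0032, -0.35], [0, 0.084, 0.0032, -0.35], [0, 0.092, 0.0032, -0.35]]

```text
time: 20.45
ee_pos: [0.6218, 0.092, 0.0641]
tcp_rot: [-90.0, 0.2, 3.2]
wrist_force: [0.6, 0.1, -0.4]
opening: 0.0848
```

Call:
move_arm:
  deltas:
    - [[0, 0, 0, 0], [0, 0, 0, 0]]

```text
time: 20.65
ee_pos: [0.6235, 0.0922, 0.068]
tcp_rot: [-90.0, -0.1, 3.2]
wrist_force: [0.1, -0.4, -0.1]
opening: 0.0852
```

Call:
move_arm:
  deltas:
    - [[0, 0, 0, 0], [0, 0, 0, 0], [0, 0, 0, 0], [0, 0, 0, 0], [0, 0, 0, 0]]
  claw: 0.018
  newtons: 40

```text
time: 21.15
ee_pos: [0.6233, 0.0922, 0.0675]
tcp_rot: [-90.0, -0.0, 3.2]
wrist_force: [0.3, -0.5, 1.9]
opening: 0.0298
```

Call:
move_arm:
  deltas:
    - [[0, 0, 0, 0], [0, 0, 0, 0], [0, 0, 0, 0]]

```text
time: 21.45
ee_pos: [0.6233, 0.0922, 0.0674]
tcp_rot: [-90.0, -0.0, 3.2]
wrist_force: [-0.0, -0.0, 3.8]
opening: 0.0295
```

```bash
python3 go.py .6234 .0914 .068 3.1
```

```text
t21.45 pos [0.6233 0.0922 0.0674] rot [-9.00e+01 -4.00e-02  3.17e+00] F [-0.  -0.   3.8] open 0.0295
delta [ 0.     -0.0006 -0.0008] len 0.001 turn 0.07
```

Call:
move_arm:
  deltas:
    - [[0, -0.006, 0, 0], [0, -0.02, 0, 0], [0, -0.042, 0, 0], [0, -0.068, 0, 0], [0, -0.092, 0, 0]]

```text
time: 21.95
ee_pos: [0.6229, 0.0921, 0.161]
tcp_rot: [-90.0, -0.0, 3.2]
wrist_force: [0.7, -0.7, -1.9]
opening: 0.0296
```

Call:
move_arm:
  deltas:
    - [[0, -0.02, 0, 0], [0, -0.034, 0, 0], [0, -0.038, 0, 0], [0, -0.038, 0, 0]]

```text
time: 22.35
ee_pos: [0.6233, 0.0922, 0.1978]
tcp_rot: [-90.0, -0.0, 3.2]
wrist_force: [0.5, -0.1, -0.4]
opening: 0.0294
```

```bash
python3 go.py .4365 .324 .195 -13.8;  python3 - <<'E'
from fit import *
for n in ("top","side"):
    c=camera(n);np.savez(n+"15.npz",**c);P=cloud(c)
    Q=pts(P,(.436,.3234),.12,.045,.066);print(n,edges(Q,(.436,.3234),-13.8,(-80,80)),edges(Q,(.436,.3234),-13.8,(-50,50),0))
    Q=pts(P,(.6232,.0903),.085,.02,.055);print(n,edges(Q,(.6232,.0903),2,(-55,55)),edges(Q,(.6232,.0903),2,(-45,45),0))
E
```

```text
t22.35 pos [0.6233 0.0922 0.1978] rot [-9.00e+01 -5.00e-02  3.16e+00] F [ 0.5 -0.1 -0.4] open 0.0294
delta [-0.1737  0.0028  0.2418] len 0.298 turn 16.96
top [-55.0885  -0.1231  54.698   -0.0052] [-103.9718   -2.0917   88.9283   -0.3085]
top [-58.0397   7.5577 -56.6739  11.1555] [nan nan nan nan]
side [-55.485    0.6024  56.3473   0.1424] [-108.0252   -0.5618   83.9209   -2.7922]
side [-51.6917   0.4006  51.7008   0.2897] [-60.739    0.4148  54.7099   3.4655]
```

Call:
move_arm:
  deltas:
    - [[-0.01, 0, 0.014, 0], [-0.029, 0, 0.04, 0], [-0.053, 0, 0.074, 0], [-0.077, 0, 0.107, 0], [-0.1, 0, 0.139, 0]]

```text
time: 22.95
ee_pos: [0.5134, 0.2267, 0.1963]
tcp_rot: [-90.0, 0.1, 3.2]
wrist_force: [0.4, 1.2, -0.9]
opening: 0.0296
```

Call:
move_arm:
  deltas:
    - [[-0.024, 0, 0.033, 3.5], [-0.046, 0, 0.064, 8], [-0.063, 0, 0.088, 12], [-0.072, 0, 0.1, 15.5], [-0.0737, 0.0028, 0.1025, 17]]

```text
time: 23.45
ee_pos: [0.4341, 0.3253, 0.194]
tcp_rot: [-90.0, 0.0, -13.8]
wrist_force: [1.0, -1.1, -1.0]
opening: 0.0293
```

Call:
move_arm:
  deltas:
    - [[0, 0, 0, 0], [0, 0, 0, 0]]

```text
time: 23.65
ee_pos: [0.4358, 0.3236, 0.1939]
tcp_rot: [-90.0, 0.0, -13.8]
wrist_force: [0.8, -0.6, -1.6]
opening: 0.0294
```

```bash
python3 go.py .4364 .3236 .0794 -13.8; python3 - <<'E'
from fit import *
for n in ("top","side"):
    c=camera(n);np.savez(n+"16.npz",**c);P=cloud(c)
    Q=pts(P,(.436,.3234),.085,.15,.27);print(n,len(Q),edges(Q,(.436,.3234),-13.8,(-45,45)))
E
python3 go.py .4364 .3236 .0794 -13.8
```

```text
t23.65 pos [0.4358 0.3236 0.1939] rot [-9.004e+01  3.000e-02 -1.376e+01] F [ 0.8 -0.6 -1.6] open 0.0294
delta [6.000e-04 1.145e-01 1.000e-04] len 0.114 turn 0.04
top 476 [-17.2914  -0.3257  -5.3566  14.162 ]
side 1396 [-19.2012  -0.1087  10.8587  -1.1017]
t23.75 pos [0.4363 0.3234 0.1941] rot [-9.001e+01  1.000e-02 -1.382e+01] F [-0.3  0.4 -1.7] open 0.0298
delta [1.000e-04 1.147e-01 2.000e-04] len 0.115 turn -0.02
```

```bash
python3 - <<'E'
from fit import *
for n in ("top","side"):
    P=cloud(load(n+"16"))
    for a in np.arange(.15,.29,.02):
        Q=pts(P,(.436,.3234),.085,a,a+.02)
        if len(Q)>20:
            L=toloc(Q,(.436,.3234),-13.8); m=np.abs(L[:,0])>18; m2=~m
            print(n,"%.2f"%a,m.sum(),np.round(np.percentile(L[m,1],[2,10,50,90,98]),1) if m.sum()>5 else "", "mid",np.round(np.percentile(L[m2,1],[2,10,50,90,98]),1) if m2.sum()>5 else "")
im=np.vstack([cv2.resize(load("side16")["color"][90:220,160:300],None,fx=3.5,fy=3.5,interpolation=cv2.INTER_CUBIC)]); cv2.imwrite("pics/s16.png",im)
E
```

```text
top 0.17 46 [-17.3 -16.9 -16.1 -15.3 -15. ] mid [-17.  -16.9 -16.2 -15.2 -14.9]
top 0.19 62 [-17.4 -17.1 -16.2 -15.3   3.8] mid [-16.7 -16.6 -16.2 -15.6 -15.3]
top 0.21 70 [-17.6 -17.2 -16.4   8.2   9.9] mid [-17.2 -17.  -16.8 -15.8 -15.6]
top 0.23 104 [-17.4 -17.  -15.9   8.5   9.9] mid [-23.9 -23.5 -16.8 -16.4 -16.3]
top 0.25 132 [-17.7 -17.1 -10.5   5.6  11.1] mid [-26.5 -18.  -16.3  -8.9  -6.8]
top 0.27 5  mid [-42.7 -37.5 -29.4 -27.3 -26.4]
side 0.15 16 [-18.  -17.3 -15.  -12.4 -11.6] mid [-18.3 -17.7 -14.6 -11.6 -10.1]
side 0.17 127 [-19.  -17.7 -15.  -12.5 -10.5] mid [-18.9 -17.4 -15.4 -12.5 -11. ]
side 0.19 178 [-18.9 -17.4 -14.8 -12.5 -11.1] mid [-19.3 -18.  -15.3 -12.9 -12. ]
side 0.21 198 [-19.4 -17.7 -15.2 -12.3  12.2] mid [-20.  -18.4 -16.1 -14.  -12.8]
side 0.23 222 [-19.3 -17.8 -15.2   9.4  11.5] mid [-30.2 -28.4 -20.9 -13.7 -13.1]
side 0.25 215 [-19.  -17.5 -13.5  11.3  12.3] mid [-30.9 -29.5 -21.1 -13.2   8.9]
side 0.27 24 [-18.6 -16.6   5.5  11.2  13.3] mid [-50.8 -48.6 -44.1 -15.6   8. ]
```

View pics/s16.png

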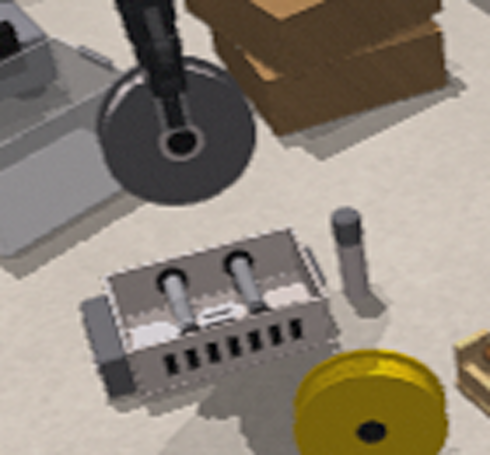

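The narrow spool hangs plumb at crop (178,130), above the empty dryer rollers at crop (180,300)/(245,275). Its flange face is within 1 mm of centred. Lowering.

Call:
move_arm:
  deltas:
    - [[0, 0.015, 0.0005, 0], [0, 0.043, 0.0005, 0], [0, 0.072, 0.0005, 0], [0, 0.095, 0.0005, 0], [0, 0.106, 0.0005, 0]]

```text
time: 24.25
ee_pos: [0.4359, 0.3231, 0.086]
tcp_rot: [-90.1, 0.1, -13.9]
wrist_force: [-0.0, 0.1, -2.3]
opening: 0.0295
```

Call:
move_arm:
  deltas:
    - [[0, 0, 0, 0], [0, 0, 0, 0]]

```text
time: 24.45
ee_pos: [0.4369, 0.3243, 0.0893]
tcp_rot: [-90.0, -0.0, -13.8]
wrist_force: [0.9, -0.1, -1.9]
opening: 0.0292
```

```bash
python3 go.py .4364 .3238 .0794 -13.8
```

```text
t24.45 pos [0.4369 0.3243 0.0893] rot [-8.995e+01 -4.000e-02 -1.385e+01] F [ 0.9 -0.1 -1.9] open 0.0292
delta [-0.0004  0.0099 -0.0006] len 0.010 turn -0.05
```

Call:
move_arm:
  deltas:
    - [[-0.0003, 0.004, -0.0003, 0], [-0.0003, 0.0065, -0.0003, 0], [-0.0003, 0.008, -0.0003, 0], [-0.0003, 0.009, -0.0003, 0], [-0.0003, 0.0095, -0.0003, 0]]

```text
time: 24.95
ee_pos: [0.4362, 0.3241, 0.0795]
tcp_rot: [-90.0, -0.0, -13.8]
wrist_force: [-1.7, -1.7, 7.4]
opening: 0.0295
```

Call:
move_arm:
  deltas:
    - [[0, 0.0006, 0, 0], [0, 0.0006, 0, 0]]

```text
time: 25.15
ee_pos: [0.4363, 0.3241, 0.0795]
tcp_rot: [-89.9, -0.1, -13.8]
wrist_force: [-2.7, -1.7, 8.6]
opening: 0.0292
```

Seated. Release, lift, and go to the stand for the empty spool.

Call:
move_arm:
  deltas:
    - [[0, 0, 0, 0], [0, 0, 0, 0], [0, 0, 0, 0], [0, 0, 0, 0], [0, 0, 0, 0]]
  claw: 0.065

```text
time: 25.65
ee_pos: [0.4361, 0.3239, 0.0781]
tcp_rot: [-90.0, 0.0, -13.8]
wrist_force: [-0.2, 0.0, 0.1]
opening: 0.0648
```

Call:
move_arm:
  deltas:
    - [[0, -0.015, 0, 0], [0, -0.045, 0, 0], [0, -0.08, 0, 0], [0, -0.115, 0, 0], [0, -0.135, 0, 0]]

```text
time: 26.15
ee_pos: [0.4365, 0.3243, 0.2174]
tcp_rot: [-89.8, -0.1, -13.8]
wrist_force: [-0.2, 0.2, -0.0]
opening: 0.0653
```

```bash
python3 go.py .6084 -.1227 .18 19.9
```

```text
t26.15 pos [0.4365 0.3243 0.2174] rot [-89.82  -0.14 -13.84] F [-0.2  0.2 -0. ] open 0.0653
delta [ 0.2738  0.0374 -0.3929] len 0.480 turn -33.74
```

Call:
move_arm:
  deltas:
    - [[0.014, 0, -0.02, 0], [0.041, 0, -0.059, 0], [0.069, 0, -0.099, 0], [0.097, 0, -0.139, 0], [0.125, 0, -0.179, 0]]
  claw: 0.085

```text
time: 26.65
ee_pos: [0.5151, 0.1185, 0.2146]
tcp_rot: [-90.0, -0.1, -13.8]
wrist_force: [1.3, 0.2, -0.2]
opening: 0.085
```

Call:
move_arm:
  deltas:
    - [[0.027, 0, -0.039, -5], [0.055, 0.005, -0.079, -12], [0.083, 0.015, -0.119, -19], [0.11, 0.025, -0.158, -26], [0.13, 0.033, -0.187, -33]]

```text
time: 27.15
ee_pos: [0.5967, -0.0952, 0.1806]
tcp_rot: [-90.0, -0.0, 19.4]
wrist_force: [0.9, 1.3, 0.1]
opening: 0.085
```

```bash
python3 go.py .6084 -.1227 .17 19.9; python3 - <<'E'
from fit import *
for n in ("top","side"):
    c=camera(n);np.savez(n+"17.npz",**c);P=cloud(c)
    Q=pts(P,(.4364,.3236),.085,.075,.165);print(n,len(Q),rect(Q),np.percentile(Q[:,2],99),edges(Q,(.4364,.3236),-13.8,(-45,45)))
    Q=pts(P,(.4364,.3236),.12,.045,.066);print(n,edges(Q,(.4364,.3236),-13.8,(-80,80)))
    Q=pts(P,(.6232,.0903),.085,.02,.055);print(n,edges(Q,(.6232,.0903),2,(-55,55)),edges(Q,(.6232,.0903),2,(-45,45),0))
E
```

```text
t27.15 pos [ 0.5967 -0.0952  0.1806] rot [-9.003e+01 -3.000e-02  1.937e+01] F [0.9 1.3 0.1] open 0.0850
delta [ 0.0019  0.0106 -0.0298] len 0.032 turn -0.53
top 817 (array([437.4816, 320.4225]), array([ 32.0797, 118.4454]), 76.70142364501953, 817) 0.1614346938483232 [-17.9959   0.394   11.2575   0.2268]
top [-55.1128  -0.2514  54.2566  -0.1503]
top [-51.7498  -0.671   49.9009   0.0183] [-56.9734   0.6166  60.5336   0.674 ]
side 1103 (array([434.0383, 321.6475]), array([ 38.4717, 118.3714]), 75.41107940673828, 1102) 0.16165671897865114 [-19.6602   0.1659  12.6665  -0.9095]
side [-55.5585   0.1179 -13.7268   0.5338]
side [-51.4805   0.1554  50.8585   0.7874] [-60.6918   0.6084  54.6305   4.9247]
```

Call:
move_arm:
  deltas:
    - [[0.001, 0.004, -0.013, -0.5], [0.0019, 0.008, -0.025, -0.5], [0.0019, 0.0106, -0.0298, -0.5], [0.0019, 0.0106, -0.0298, -0.5], [0.0019, 0.0106, -0.0298, -0.5]]

```text
time: 27.75
ee_pos: [0.6077, -0.1195, 0.1698]
tcp_rot: [-90.0, -0.0, 19.7]
wrist_force: [0.1, -0.4, 0.2]
opening: 0.0847
```

```bash
python3 go.py .6084 -.1227 .0695 19.9; python3 - <<'E'
from fit import *
for k,c,y,z in (("15",(.6233,.0922),3.17,(.15,.27)),("16",(.4361,.3235),-13.8,(.15,.24)),("17",(.4363,.3241),-13.8,(.075,.165)),("13",(.4345,-.3731),-15.4,(.075,.165)),("6",(.435,-.3709),-16.4,(.15,.22)),("11",(.4354,.3189),-14.1,(.16,.24))):
    for n in ("top","side"):
        Q=pts(cloud(load(n+k)),c,.085,*z); L=toloc(Q,c,y)
        # away from fingers, outer flange faces: histogram peaks
        m=np.abs(L[:,0])>20; h,b=np.histogram(L[m,1],np.arange(-36,37,2)); print(k,n,m.sum(),"edges",np.round(np.percentile(L[m,1],[1,99]),1) if m.sum()>9 else "", [(int(b[i]),int(h[i])) for i in np.argsort(-h)[:5]])
E
```

```text
t27.75 pos [ 0.6077 -0.1195  0.1698] rot [-90.    -0.    19.68] F [ 0.1 -0.4  0.2] open 0.0847
delta [-0.0004  0.1003 -0.0033] len 0.100 turn -0.22
15 top 0 edges  [(-36, 0), (-34, 0), (-32, 0), (-30, 0), (-28, 0)]
15 side 819 edges [-17.7  13.8] [(-16, 317), (-14, 165), (-18, 89), (10, 46), (12, 32)]
16 top 228 edges [-17.9   9.8] [(-18, 152), (-16, 44), (8, 13), (-8, 3), (-2, 3)]
16 side 596 edges [-19.8  11.9] [(-16, 213), (-18, 162), (-14, 115), (-20, 46), (-12, 28)]
17 top 507 edges [-19.   11.8] [(-18, 146), (-20, 55), (8, 53), (-16, 27), (6, 26)]
17 side 675 edges [-20.5  13. ] [(-16, 188), (-18, 188), (-14, 72), (-20, 66), (10, 34)]
13 top 715 edges [-27.   27.1] [(24, 91), (26, 83), (-26, 38), (-24, 36), (-20, 29)]
13 side 1546 edges [-27.7  26.4] [(-28, 460), (-26, 131), (22, 106), (24, 52), (12, 43)]
6 top 153 edges [-19.5  21.5] [(20, 76), (18, 52), (-20, 6), (16, 5), (0, 4)]
6 side 819 edges [-23.7  19.2] [(-24, 362), (-22, 178), (16, 154), (18, 63), (-20, 28)]
11 top 210 edges [-29.3  22.7] [(-30, 98), (-28, 87), (20, 6), (2, 3), (22, 3)]
11 side 565 edges [-31.4  25.1] [(-28, 204), (-30, 148), (-26, 118), (-32, 33), (-24, 25)]
```

The narrow spool sits about 3 mm off centre along the dryer's −y. The arm reading and the cameras disagree by that much at that location. I'll correct it after the empty spool, and place that one by camera too.

Call:
move_arm:
  deltas:
    - [[0, 0.012, -0.0033, -0.2], [0, 0.036, -0.0033, -0.2], [0, 0.064, -0.0033, -0.2], [0, 0.088, -0.0033, -0.2], [0, 0.1, -0.0033, -0.2]]

```text
time: 28.25
ee_pos: [0.6076, -0.1225, 0.0666]
tcp_rot: [-89.9, 0.2, 19.9]
wrist_force: [-0.4, 0.0, -1.0]
opening: 0.085
```

Call:
move_arm:
  deltas:
    - [[0, 0, 0, 0], [0, 0, 0, 0]]

```text
time: 28.45
ee_pos: [0.6091, -0.123, 0.0704]
tcp_rot: [-90.0, -0.0, 19.9]
wrist_force: [0.1, 0.5, 0.5]
opening: 0.0849
```

Call:
move_arm:
  deltas:
    - [[0, 0, 0, 0], [0, 0, 0, 0], [0, 0, 0, 0], [0, 0, 0, 0], [0, 0, 0, 0]]
  claw: 0.03

```text
time: 28.95
ee_pos: [0.6093, -0.1231, 0.0704]
tcp_rot: [-90.0, -0.1, 19.9]
wrist_force: [-0.3, 1.4, 5.2]
opening: 0.0435
```

Call:
move_arm:
  deltas:
    - [[0, 0, 0, 0], [0, 0, 0, 0], [0, 0, 0, 0]]

```text
time: 29.25
ee_pos: [0.6093, -0.123, 0.0703]
tcp_rot: [-90.0, -0.1, 19.9]
wrist_force: [-0.5, 1.6, 5.6]
opening: 0.0438
```

Call:
move_arm:
  deltas:
    - [[0, -0.006, 0, 0], [0, -0.02, 0, 0], [0, -0.042, 0, 0], [0, -0.068, 0, 0], [0, -0.092, 0, 0]]

```text
time: 29.75
ee_pos: [0.6087, -0.1231, 0.1634]
tcp_rot: [-90.0, -0.0, 19.9]
wrist_force: [-0.3, -0.3, -1.8]
opening: 0.0436
```

Call:
move_arm:
  deltas:
    - [[0, -0.018, 0, 0], [0, -0.028, 0, 0], [0, -0.03, 0, 0], [0, -0.03, 0, 0]]

```text
time: 30.15
ee_pos: [0.6088, -0.1231, 0.1913]
tcp_rot: [-90.0, 0.0, 19.9]
wrist_force: [-0.6, -0.4, -1.8]
opening: 0.0435
```

```bash
python3 go.py .6234 .0922 .185 2.2
```

```text
t30.15 pos [ 0.6088 -0.1231  0.1913] rot [-8.999e+01  2.000e-02  1.986e+01] F [-0.6 -0.4 -1.8] open 0.0435
delta [0.0869 0.0063 0.1975] len 0.216 turn 17.66
```

Call:
move_arm:
  deltas:
    - [[0.007, 0, 0.015, 1], [0.02, 0, 0.045, 4], [0.037, 0, 0.084, 8], [0.054, 0, 0.122, 12], [0.07, 0, 0.158, 15]]

```text
time: 30.65
ee_pos: [0.6204, 0.0509, 0.1902]
tcp_rot: [-90.0, 0.1, 4.7]
wrist_force: [1.0, -0.3, -2.1]
opening: 0.0438
```

```bash
python3 go.py .6234 .0922 .185 2.2
```

```text
t30.65 pos [0.6204 0.0509 0.1902] rot [-90.     0.11   4.69] F [ 1.  -0.3 -2.1] open 0.0438
delta [0.0063 0.0052 0.0409] len 0.042 turn 2.49
```

Call:
move_arm:
  deltas:
    - [[0.003, 0, 0.02, 1.5], [0.005, 0.001, 0.033, 2.5], [0.0063, 0.0052, 0.0405, 2.5], [0.0063, 0.0052, 0.0405, 2.5], [0.0063, 0.0052, 0.0405, 2.5]]

```text
time: 31.15
ee_pos: [0.6236, 0.0896, 0.1856]
tcp_rot: [-90.0, 0.1, 2.4]
wrist_force: [0.1, 0.0, -1.4]
opening: 0.0434
```

Call:
move_arm:
  deltas:
    - [[0, 0.04, 0, 0], [0, 0.075, 0, 0], [0, 0.095, 0, 0], [0, 0.103, 0, 0], [0, 0.103, 0, 0]]

```text
time: 31.65
ee_pos: [0.6234, 0.0894, 0.0827]
tcp_rot: [-90.0, 0.1, 2.3]
wrist_force: [0.5, 0.1, -0.9]
opening: 0.0435
```

Call:
move_arm:
  deltas:
    - [[0, 0, 0, 0], [0, 0, 0, 0]]

```text
time: 31.85
ee_pos: [0.6247, 0.0901, 0.0852]
tcp_rot: [-90.0, -0.1, 2.4]
wrist_force: [-0.0, -0.0, -1.1]
opening: 0.0437
```

```bash
cat > yo.py <<'E'
import sys
from fit import *
# yo.py tag cx cy yaw zlo zhi : spool face extents along local y, away from the fingers, and the same for the fixture band
t=sys.argv[1]; cx,cy,yaw,lo,hi,flo,fhi=map(float,sys.argv[2:9])
for n in ("top","side"):
    c=camera(n);np.savez(n+t+".npz",**c);P=cloud(c)
    Q=pts(P,(cx,cy),.085,lo,hi)
    L=toloc(Q,(cx,cy),yaw); m=np.abs(L[:,0])>18; print(n,"spool",m.sum(),np.round(np.percentile(L[m,1],[1.5,98.5]),1) if m.sum()>9 else "", "edges",edges(Q,(cx,cy),yaw,(-45,45)))
    Q=pts(P,(cx,cy),.11,flo,fhi); print(n,"fixture",edges(Q,(cx,cy),yaw,(-60,60)))
E
python3 yo.py 20 .6232 .0903 2.2 .07 .15 .02 .055; python3 go.py .6234 .0922 .0693 2.2
```

```text
top spool 0  edges [nan nan nan nan]
top fixture [nan nan nan nan]
side spool 660 [-24.4  21.1] edges [-23.762    0.6042  19.343   -2.1063]
side fixture [-51.5755  -0.0691   3.6193 -34.7242]
t31.95 pos [0.6245 0.0902 0.0847] rot [-89.99  -0.11   2.36] F [-0.8 -0.1 -1.3] open 0.0432
delta [-0.001   0.0154  0.002 ] len 0.016 turn 0.16
```

Call:
move_arm:
  deltas:
    - [[-0.0006, 0.003, 0.0018, 0.1], [-0.0006, 0.007, 0.0018, 0.1], [-0.0006, 0.011, 0.0018, 0.1], [-0.0006, 0.0135, 0.0018, 0.1], [-0.0006, 0.0145, 0.0018, 0.1]]

```text
time: 32.45
ee_pos: [0.6236, 0.0921, 0.0693]
tcp_rot: [-90.0, -0.1, 2.3]
wrist_force: [-1.1, 0.2, 6.5]
opening: 0.0435
```

Call:
move_arm:
  deltas:
    - [[0, 0.0006, 0, 0], [0, 0.001, 0, 0], [0, 0.001, 0, 0]]

```text
time: 32.75
ee_pos: [0.6237, 0.0921, 0.0693]
tcp_rot: [-90.0, -0.1, 2.3]
wrist_force: [-1.4, -0.3, 7.2]
opening: 0.0435
```

```bash
python3 yo.py 21 .6232 .0903 2.2 .07 .15 .02 .055; python3 go.py .6234 .0922 .0693 2.2
```

```text
top spool 0  edges [nan nan nan nan]
top fixture [nan nan nan nan]
side spool 608 [-22.8  23.3] edges [-22.3523   0.7529  21.5836  -2.2597]
side fixture [-51.5334  -0.1166   3.9821 -24.4379]
t32.85 pos [0.6237 0.0921 0.0693] rot [-89.99  -0.11   2.27] F [-1.4  0.4  7.2] open 0.0436
delta [-0.0003 -0.      0.0001] len 0.000 turn 0.07
```

Centred to about 0.3 mm and seated. Release, lift and go back to the dryer.

Call:
move_arm:
  deltas:
    - [[0, 0, 0, 0], [0, 0, 0, 0], [0, 0, 0, 0], [0, 0, 0, 0], [0, 0, 0, 0]]
  claw: 0.075

```text
time: 33.35
ee_pos: [0.6231, 0.092, 0.0677]
tcp_rot: [-90.0, 0.0, 2.3]
wrist_force: [-0.1, -0.1, 0.2]
opening: 0.0748
```

Call:
move_arm:
  deltas:
    - [[0, -0.015, 0, 0], [0, -0.045, 0, 0], [0, -0.08, 0, 0], [0, -0.115, 0, 0], [0, -0.135, 0, 0]]

```text
time: 33.85
ee_pos: [0.6237, 0.0921, 0.2075]
tcp_rot: [-90.0, -0.2, 2.3]
wrist_force: [0.6, 0.1, -0.5]
opening: 0.075
```

```bash
python3 go.py .4363 .324 .18 -13.8
```

```text
t33.85 pos [0.6237 0.0921 0.2075] rot [-89.97  -0.24   2.26] F [ 0.6  0.1 -0.5] open 0.0750
delta [-0.178   0.0275  0.2392] len 0.299 turn 16.06
```

Call:
move_arm:
  deltas:
    - [[-0.015, 0, 0.02, 0], [-0.042, 0, 0.056, 0], [-0.07, 0, 0.094, 0], [-0.098, 0, 0.132, 0], [-0.126, 0, 0.169, 0]]
  claw: 0.07

```text
time: 34.35
ee_pos: [0.4894, 0.2571, 0.2043]
tcp_rot: [-90.0, -0.1, 2.2]
wrist_force: [0.4, 0.9, 1.0]
opening: 0.0699
```

Call:
move_arm:
  deltas:
    - [[-0.022, 0.004, 0.03, 4], [-0.04, 0.012, 0.054, 8], [-0.05, 0.02, 0.067, 12], [-0.052, 0.0275, 0.0702, 16], [-0.052, 0.0275, 0.0702, 16]]

```text
time: 34.85
ee_pos: [0.4351, 0.3245, 0.1757]
tcp_rot: [-90.0, 0.0, -13.7]
wrist_force: [0.8, -0.7, 0.3]
opening: 0.0698
```

Call:
move_arm:
  deltas:
    - [[0, 0, 0, 0], [0, 0, 0, 0]]

```text
time: 35.05
ee_pos: [0.4364, 0.3237, 0.1763]
tcp_rot: [-90.0, -0.0, -13.7]
wrist_force: [0.2, 0.4, -0.5]
opening: 0.0698
```

```bash
python3 yo.py 22 .6232 .0903 2.2 .07 .15 .02 .055; python3 go.py .4363 .324 .0794 -13.8; python3 - <<'E'
from h import *
t=load("top22")["color"]; cv2.imwrite("pics/t22.png",cv2.resize(np.clip(t[130:310,160:490].astype(float)*1.4,0,255).astype(np.uint8),None,fx=2.4,fy=2.4,interpolation=cv2.INTER_CUBIC))
E
```

```text
top spool 280 [-21.7  21.9] edges [-21.6005   0.0799  20.6274  -0.3076]
top fixture [-50.833   -0.4583  50.2003  -0.6691]
side spool 705 [-21.4  24.6] edges [-21.1078   0.0923  23.3364  -0.4506]
side fixture [-51.5233  -0.1251   2.5572 -35.1948]
t35.15 pos [0.4364 0.3237 0.176 ] rot [-8.997e+01 -3.000e-02 -1.373e+01] F [-0.6 -0.1 -0.3] open 0.0699
delta [-0.0001  0.0966  0.0003] len 0.097 turn 0.07
```

View pics/t22.png

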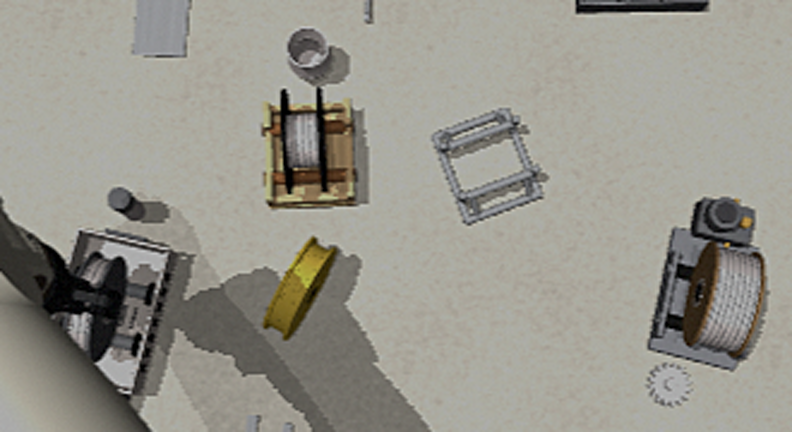

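Empty spool centred in the cradle, wide on the feeder, stand empty, vase upright. Now I'll re-seat the narrow spool about 3 mm towards +y.

Call:
move_arm:
  deltas:
    - [[0, 0.012, 0, 0], [0, 0.036, 0, 0], [0, 0.064, 0, 0], [0, 0.087, 0, 0], [0, 0.0965, 0, 0]]

```text
time: 35.65
ee_pos: [0.4348, 0.3229, 0.0758]
tcp_rot: [-90.2, 0.1, -13.7]
wrist_force: [-0.7, -0.2, -0.0]
opening: 0.0701
```

Call:
move_arm:
  deltas:
    - [[0, 0, 0, 0], [0, 0, 0, 0]]

```text
time: 35.85
ee_pos: [0.4362, 0.3241, 0.0797]
tcp_rot: [-90.0, -0.0, -13.7]
wrist_force: [-0.2, 0.4, -0.1]
opening: 0.0699
```

Call:
move_arm:
  deltas:
    - [[0, 0, 0, 0], [0, 0, 0, 0], [0, 0, 0, 0], [0, 0, 0, 0], [0, 0, 0, 0]]
  claw: 0.018

```text
time: 36.35
ee_pos: [0.4362, 0.3244, 0.0797]
tcp_rot: [-89.9, -0.1, -13.7]
wrist_force: [-0.2, 1.5, 6.5]
opening: 0.0297
```

Call:
move_arm:
  deltas:
    - [[0, -0.002, 0, 0], [0, -0.004, 0, 0], [0, -0.006, 0.0015, 0], [0, -0.006, 0.003, 0], [0, -0.006, 0.003, 0]]

```text
time: 36.85
ee_pos: [0.4365, 0.327, 0.0847]
tcp_rot: [-90.0, 0.0, -13.7]
wrist_force: [-0.5, -0.0, -1.3]
opening: 0.0298
```

Call:
move_arm:
  deltas:
    - [[0, 0, 0, 0], [0, 0, 0, 0]]

```text
time: 37.05
ee_pos: [0.4365, 0.3269, 0.0847]
tcp_rot: [-90.0, 0.0, -13.7]
wrist_force: [-0.5, -0.9, -2.4]
opening: 0.0296
```

```bash
python3 yo.py 23 .4364 .3236 -13.8 .075 .16 .045 .066; python3 go.py .4363 .324 .0794 -13.8
```

```text
top spool 292 [-15.7  14. ] edges [-15.1417   0.0936  -5.2643  11.5504]
top fixture [-55.1745   0.0206 -20.4618  20.8223]
side spool 723 [-16.5  16.5] edges [-16.0181   0.3026   5.9703  -0.0031]
side fixture [-55.7728   0.7345 -24.4489  -3.7272]
t37.15 pos [0.4365 0.3269 0.0848] rot [-9.001e+01  1.000e-02 -1.374e+01] F [ 0.1 -0.4 -1. ] open 0.0294
delta [ 0.0005  0.0054 -0.0028] len 0.006 turn 0.06
```

Centred (−0.8/0 mm, dryer −0.3). Lower about 5 mm and release.

Call:
move_arm:
  deltas:
    - [[0, 0.002, 0, 0], [0, 0.0035, 0, 0], [0, 0.0045, 0, 0], [0, 0.0052, 0, 0], [0, 0.0056, 0, 0]]

```text
time: 37.65
ee_pos: [0.4368, 0.3269, 0.0798]
tcp_rot: [-90.0, -0.0, -13.7]
wrist_force: [-1.7, -1.4, 4.5]
opening: 0.0298
```

Call:
move_arm:
  deltas:
    - [[0, 0, 0, 0], [0, 0, 0, 0]]

```text
time: 37.85
ee_pos: [0.4368, 0.3269, 0.0797]
tcp_rot: [-90.0, -0.0, -13.7]
wrist_force: [0.3, -1.1, 4.8]
opening: 0.0297
```

Call:
move_arm:
  deltas:
    - [[0, 0, 0, 0], [0, 0, 0, 0], [0, 0, 0, 0], [0, 0, 0, 0], [0, 0, 0, 0]]
  claw: 0.065

```text
time: 38.35
ee_pos: [0.4365, 0.3269, 0.0792]
tcp_rot: [-90.0, 0.0, -13.7]
wrist_force: [0.1, 0.3, -0.1]
opening: 0.0649
```

Call:
move_arm:
  deltas:
    - [[0, -0.015, 0, 0], [0, -0.045, 0, 0], [0, -0.08, 0, 0], [0, -0.115, 0, 0], [0, -0.145, 0, 0]]

```text
time: 38.85
ee_pos: [0.4366, 0.3269, 0.2275]
tcp_rot: [-89.9, -0.1, -13.7]
wrist_force: [-0.0, 0.5, 0.0]
opening: 0.0649
```

Call:
move_arm:
  deltas:
    - [[-0.02, -0.01, -0.03, 0], [-0.04, -0.02, -0.07, 0], [-0.06, -0.03, -0.11, 0], [-0.08, -0.03, -0.15, 0], [-0.09, -0.03, -0.18, 0]]

```text
time: 39.35
ee_pos: [0.3046, 0.172, 0.2561]
tcp_rot: [-89.9, -0.1, -13.7]
wrist_force: [0.8, -0.1, -0.0]
opening: 0.0653
```

```bash
python3 yo.py 24 .4364 .3236 -13.8 .075 .16 .045 .066;python3 yo.py 25 .4337 -.3732 -15.4 .075 .16 .03 .053; python3 - <<'E'
from fit import *
for n in ("top","side"):
    P=cloud(load(n+"25"))
    for k,c,h in (("narrow",(.4364,.3236),.08),("empty",(.6232,.0903),.075),("wide",(.4337,-.3732),.08)):
        Q=pts(P,c,.085,h,.17); print(n,k,*rect(Q),np.percentile(Q[:,2],99))
    Q=pts(P,(.74,.085),.05,.02,.1); print("vase",*rect(Q)); print("stand max z",np.max(pts(P,(.608,-.123),.07,.01,.3)[:,2]))
im=load("side25")["color"]; cv2.imwrite("pics/s25.png",cv2.resize(im[110:395,160:450],None,fx=2,fy=2,interpolation=cv2.INTER_CUBIC))
E
```

```text
top spool 369 [-15.1  15.2] edges [-13.136   -5.334   13.9546   0.1988]
top fixture [-10.0458 -51.8937  54.5709  -0.043 ]
side spool 712 [-16.6  16.5] edges [-16.3829   0.9231  14.7864  -0.2593]
side fixture [-55.6791   0.1573 -10.1765   0.6913]
top spool 758 [-26.1  27. ] edges [-25.4562   0.3826  27.1056   0.1883]
top fixture [28.9064  9.3523 51.5698 -0.0452]
side spool 1625 [-27.3  26.2] edges [-27.3822   0.1681  26.4556  -0.3609]
side fixture [-51.7255   0.2251 -25.3299  -1.1297]
top narrow [441.0089 322.5363] [ 32.4767 111.7115] 76.17134857177734 635 0.1617320506907905
top empty [623.6841  90.1615] [117.9988  44.732 ] 1.9749339818954468 527 0.15109575873961417
top wide [ 435.2458 -373.419 ] [ 56.4957 118.9384] 74.53878784179688 1135 0.1558171558050976
vase [743.022   89.1898] [51.4712 49.7797] 64.98310089111328 241
stand max z 0.057467158240819494
side narrow [434.2648 324.5588] [ 38.5632 119.085 ] 75.96376037597656 1050 0.16156322899139644
side empty [621.9099  92.3597] [121.123   49.6313] 1.6602823734283447 1020 0.1502347139102388
side wide [ 432.7429 -373.1168] [ 56.3337 119.6097] 74.62374877929688 2360 0.15635551385716687
vase [739.9412  91.2647] [53.8429 50.2049] 75.96376037597656 344
stand max z 0.056063451805220654
```

View pics/s25.png

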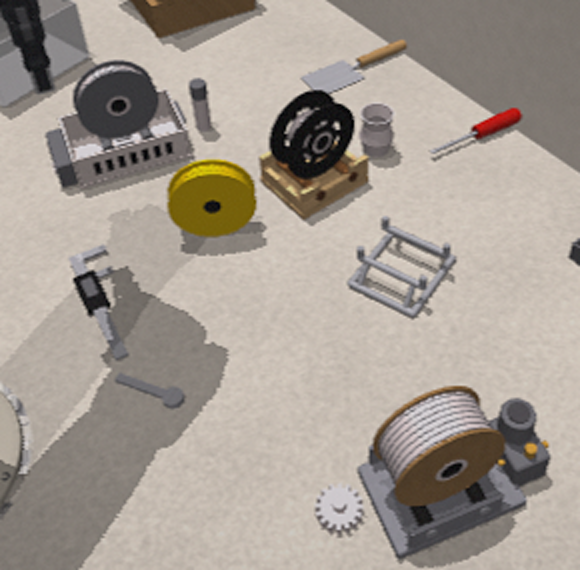

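All three spools are seated (crop: narrow at (118,105), empty at (318,142), wide at (450,465)). The stand (405,268) is empty, the vase (377,128) is upright where it was, and the yellow spool is untouched.

```bash
python3 -c "
from workcell import *
print(job_done())"
```

```text
the job is handed in; nothing more can be done
None
```

All three spools are in their new places and the job is handed in, after about 39 s of robot time. I parked the empty spool on the wire stand, then moved wide to the feed unit, narrow to the dryer, and empty from the stand to the cradle.

**Last checks, from both cameras:**
- **Centring:** wide and narrow are within about 1 mm of centre. The empty spool is within 0.5 mm by the top view; the side view showed about 1.3 mm.
- **Squareness and height:** all three are within about 1° of square. Their tops stand at 162, 151 and 156 mm, as expected when seated.
- **Surroundings:** the stand is empty, the vase is upright within measuring error of its start, and the yellow spool is untouched.
- **Force:** wrist force readings stayed under about 9 N.

**Checks that failed or disagreed:**
- **Fingertip height:** the open fingertips appeared about 50 mm above the reported TCP, where the text implies about 13 mm. I set the grasp height from the cameras.
- **Arm against cameras:** the arm reading and the cameras differed by 2–3 mm at the dryer and cradle. The narrow spool therefore first sat about 3 mm off centre, and I re-gripped and re-seated it. I placed the empty spool by camera to avoid the same error.
- **Camera against camera:** the two cameras differ from each other by 2–4 mm in x, so I used their mean.

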